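Change over a four-mandrel milling fixture

ROBOT

A 7-joint arm with a two-finger parallel gripper is mounted at the origin on the work surface. World frame = base frame: x ahead of the robot, y to its left, z up, the work surface at z = 0. Lengths are in m, angles in rad, forces in N, time in s.
With the tool pointing down it reaches from about 0.425 to 0.95 m from the base axis. Payload 4.7 kg.
Tool frame: the origin (TCP) lies on the centre line of the jaws, within the pads' length; the fingertips stand 11 mm ahead of it and the grasp point (between the pads) lies 8 mm behind it; z points along the fingers, y is the direction in which the jaws open and shut (so a half turn about z gives the same grasp; the last joint's range is limited). The gripper opens to 87 mm and grips with 3 to 60 N. Pads are 19 mm wide; open, the fingers measure 117 mm over their backs; the gripper's body (75 mm by 190 mm) begins 51 mm behind the grasp point.
Start: joints at [1.138, 0.469, -0.049, 1.532, 0.024, 1.141, -0.082], TCP at [0.265, -0.621, 0.234] pointing down, gripper open.
Joint ranges: [-2.59, 2.59], [-0.33, 1.99], [-1.39, 1.29], [0.1, 2.45], [-1.04, 4.18], [0.21, 1.99], [-2.66, 2.66]. Speed limits (rad/s): [2.57, 2.57, 3.14, 3.14, 3.14, 3.14, 3.14].

INTERFACE

Orientations are given as a unit quaternion [w, x, y, z].
In Python, from cell import status, imaging, job gives the robot as it stands. The module is installed in compiled form; this text tells all that it offers.
- The arm moves only by the tool send_rows, never from a script. Its argument "rows" is a list of rows, each an object with "gripper": the opening, from -1 (shut) to 1 (fully open); "linear": the shift along the world's x, y, z in cm, a list of three; "dr": the turn, a rotation vector about the world's x, y, z in rad, a list of three. In form: [{"gripper": gripper, "linear": [x, y, z], "dr": [ax, ay, az]}, ...]. A call has 1 to 10 rows; each row shifts and turns the pose as measured when the row begins; what a row does not reach is not made up. A row lasts 1/8 s, in which the tool goes at most 62.5 mm and 10.7 degrees, less where a joint would pass 70% of its speed; a pose out of reach is approached as far as the arm can. A call with a gripper value outside its range is refused whole. The fingers move at their own pace and stop on an object; "force" is the grip in N (left out, the last holds). Time passes only in rows, so rows that do not move let the fingers close. It gives the time, the measured TCP pose, the force and the opening at its end, in the units of the state.
- status.get_obs(): the state, without advancing time (a new reading comes with each control period).
- imaging.grab_frame(name): name is "scene" or "top"; returns (picture, depth): 384x512x3 uint8, red, green, blue; 384x512 float32, m along the optical axis (not along the pixel's ray), 0 where there is no reading.
- imaging.calibration(name): a dict with "fov_y" (degrees; the focal length in pixels is half the picture's height over the tangent of half this angle, whatever the lens; pixels are square), "cx", "cy" (the principal point, pixels), "k1" (the pictures are not rectified: a ray, as slopes to the right and down, at radius r is drawn at 1 + k1 r^2 times it, then the intrinsics apply), "R" (3x3) and "t" (3): a world point X has camera coordinates R X + t. Camera axes: x right, y down, z forward; pixel columns grow to the right and rows downward; lengths in m; the calibration is good to about 2 mm. A picture is of the moment at which its call begins. calibration takes no time and is no camera call.
- job.hand_in(): hands the job in, once; it reports no verdict.
The state is a dict: "time_s": time; "qpos": joint angles; "qvel": joint speeds; "tau": joint torques, N m; "position": TCP position; "tool_rot": TCP orientation; "wrist_force": force on the tool from outside, world axes, zero at the start; "moment": the same for the moment, N m; "grip_width": opening from 0.0 (shut) to 1.0 (fully open).
Only numpy, scipy, OpenCV 4.12 (cv2) and the standard library are available. Lean on these libraries where they do the work, as an engineer would, in place of code of your own. Each camera call takes 0.05 s, during which the arm holds its last target.

TASK

Change over the milling fixture. First press its pedal down to the stop and let it up, to unlock the mandrels; then lift the finished, slotted sleeve off its mandrel and stand it in the tray, and slide every blank sleeve on the bench over a mandrel of its own until it sits down on the plate; when all that is done, press the pedal down to its stop again to lock them, let it up, and leave the oil bottle, wrench and brush where they are.

Things in the scene. Friction and masses are not known exactly. Their poses are not given: they have to be found in the camera images.
- fixture: Square dark steel milling fixture, plate 165 x 165 x 25 mm, fixed to the bench at any yaw. Origin: centre of its underside on the bench; z up. Four upright steel mandrels stand on it in a square, 95 mm apart (at +-47.5 mm in its x and y). A small steel plunger in the middle (14 mm proud) sinks while the pedal is pressed; leave it alone.
- mandrel0 (a point): Point on the axis of one of the four mandrels, 28 mm above the fixture's plate (53 mm above the bench): where the centre of a sleeve lies when it sits on the plate. Mandrel: upright, 28 mm diameter, 70 mm tall above the plate; its top 14 mm is a cone that narrows to 15 mm, so its tip is 95 mm above the bench.
- mandrel1 (a point): Point on the axis of one of the four mandrels, 28 mm above the fixture's plate (53 mm above the bench): where the centre of a sleeve lies when it sits on the plate. Mandrel: upright, 28 mm diameter, 70 mm tall above the plate; its top 14 mm is a cone that narrows to 15 mm, so its tip is 95 mm above the bench.
- mandrel2 (a point): Point on the axis of one of the four mandrels, 28 mm above the fixture's plate (53 mm above the bench): where the centre of a sleeve lies when it sits on the plate. Mandrel: upright, 28 mm diameter, 70 mm tall above the plate; its top 14 mm is a cone that narrows to 15 mm, so its tip is 95 mm above the bench.
- mandrel3 (a point): Point on the axis of one of the four mandrels, 28 mm above the fixture's plate (53 mm above the bench): where the centre of a sleeve lies when it sits on the plate. Mandrel: upright, 28 mm diameter, 70 mm tall above the plate; its top 14 mm is a cone that narrows to 15 mm, so its tip is 95 mm above the bench.
- blank0_c (a point): Centre (half-way up) of a plain aluminium blank sleeve: tube, 60 mm outside diameter, 31 mm bore (1.5 mm clearance all round on a mandrel), 56 mm tall, about 0.31 kg, standing upright on the bench, smooth top rim; z along its axis. Two to four of these are present (None if absent).
- blank1_c (a point): Centre (half-way up) of a plain aluminium blank sleeve: tube, 60 mm outside diameter, 31 mm bore (1.5 mm clearance all round on a mandrel), 56 mm tall, about 0.31 kg, standing upright on the bench, smooth top rim; z along its axis. Two to four of these are present (None if absent).
- blank2_c (a point): Centre (half-way up) of a plain aluminium blank sleeve: tube, 60 mm outside diameter, 31 mm bore (1.5 mm clearance all round on a mandrel), 56 mm tall, about 0.31 kg, standing upright on the bench, smooth top rim; z along its axis. Two to four of these are present (None if absent).
- blank3_c (a point): Centre (half-way up) of a plain aluminium blank sleeve: tube, 60 mm outside diameter, 31 mm bore (1.5 mm clearance all round on a mandrel), 56 mm tall, about 0.31 kg, standing upright on the bench, smooth top rim; z along its axis. Two to four of these are present (None if absent).
- finished_c (a point): Centre (half-way up) of the finished sleeve, on one of the mandrels at the start: same 60 mm outside diameter, 31 mm bore, 56 mm height as the blanks, but with four slots 14 mm deep milled into its top rim, like a castle (below them, the lower 42 mm, it is smooth); 0.28 kg; z along its axis.
- tray: Open grey tray, 140 x 140 mm outside, 20 mm high, walls and floor about 4 mm, fixed to the bench. Origin: centre of its underside; x and y along its sides, z up.
- pedal (a joint): Angle of the hinged spring pedal in rad: 0 = up (at rest), 0.30 = down on its stop. Straight down on the tread it takes about 4 N to start and 9 N at the stop; it springs back up when let go. A gripper pushing down with shut fingers does it.
- pedal_tread (a point): Point on top of the pedal's ribbed tread where to press, 95 mm from the hinge, on the middle line; it moves with the pedal, from about 58 mm above the bench (up) to about 30 mm (down). The steel tread plate is 70 mm wide and 125 mm long, rises from its hinge towards its free end at 17 degrees when up and is level when down; x of this point's frame points horizontally from the free end to the hinge when the pedal is up. Pedal base: grey, 160 x 95 mm, fixed to the bench.
- pedal_hinge (a point): Middle of the pedal's hinge axis, 24 mm above the bench; its x axis points away from the tread (tread lies towards -x), its y axis along the hinge.
- oil_bottle: Bystander: white oil bottle, 60 mm diameter, 150 mm tall, standing; origin at the centre of its underside. Not to be disturbed.
- wrench: Bystander: wrench 200 mm long lying flat; origin under its middle. Not to be disturbed.
- brush: Bystander: chip brush lying flat; origin under its middle. Not to be disturbed.
Things that resemble listed ones, but are neither listed nor needed, are in the scene too. Of the things like the tray, leave any that is white; of the rest the larger one is meant.

How it is judged:
By the outcome, as a careful person would: the job done as asked, in the order asked, and still so for the second after the job is handed in, with the robot touching nothing.
Of blank0, blank1, blank2, blank3 only 2 to 4 are there at a start; the rules pass over those that are not, and their reading is None.
At some moment in a run one of blank0, blank1, blank2, blank3 may be knocked a few centimetres aside while the robot is not near it.
It also fails if it takes over 210 s, if anything falls off the work surface, if the arm or the gripper's body presses on something with over 40 N, if the wrist force passes 120 N, or if a joint passes its speed limit or range.

## Working session

There is one attempt and no reset: what is moved stays moved. The work goes in short steps, Python scripts to look and compute and a tool call to move; the robot and the scene stay as the last step left them, time stands still between calls to the robot, and variables do not carry over. Pictures are saved under pics/ and viewed, and the job is handed in when it is done.

Besides the shell and the picture viewer there is one more tool, called after ">>>" by a JSON object that holds its "op" and its "data", one argument or row to a line. send_rows: Moves the arm, as the interface text tells. Its arguments: {"type":"object","properties":{"rows":{"type":"array"},"force":{"type":"number"}},"required":["rows"]}

```bash
mkdir -p pics
cat > h.py <<'E'
import numpy as np, cv2
from cell import status, imaging, job
def grab(n,fn=None):
    p,d=imaging.grab_frame(n)
    p=np.asarray(p)
    if fn: cv2.imwrite('pics/'+fn,p[:,:,::-1]); 
    return p,np.asarray(d)
def cal(n):
    c=imaging.calibration(n); f=192/np.tan(np.radians(c['fov_y'])/2)
    return c,f,np.array(c['R']),np.array(c['t'])
def ray(n,u,v):
    c,f,R,t=cal(n)
    x=(np.asarray(u,float)-c['cx'])/f;y=(np.asarray(v,float)-c['cy'])/f
    x0,y0=x,y
    for _ in range(20):
        s=1+c['k1']*(x0**2+y0**2); x0=x/s;y0=y/s
    return x0,y0,R,t
def onplane(n,u,v,z):
    x,y,R,t=ray(n,u,v); d=np.stack([x,y,np.ones_like(x)],-1)@R; o=-R.T@t
    s=(z-o[2])/d[...,2]; return o+d*s[...,None]
def cloud(n,d):
    v,u=np.mgrid[:384,:512]; x,y,R,t=ray(n,u,v)
    P=(np.stack([x*d,y*d,d],-1)-t)@R
    P[d<=0]=np.nan; return P
def proj(n,X):
    c,f,R,t=cal(n); q=R@np.asarray(X)+t; x,y=q[:2]/q[2]; s=1+c['k1']*(x*x+y*y); return c['cx']+f*x*s,c['cy']+f*y*s
E
python3 - <<'E'
from h import *
for n in ['top','scene']:
    p,d=grab(n,n+'0.png'); np.savez(n+'0.npz',p=p,d=d)
    c=imaging.calibration(n); print(c['fov_y'],c['k1'],-np.array(c['R']).T@np.array(c['t']),np.array(c['R'])[2])
print(status.get_obs())
E
```

```text
49.35838194427335 -0.15210670651246402 [ 0.46472194 -0.05300855  1.2685546 ] [ 0.07466786  0.00624249 -0.99718892]
52.63543842707254 -0.0014625025730335955 [ 1.44037157 -0.26008926  0.74376014] [-0.77572004  0.19017579 -0.60174046]
{'time_s': 0.1, 'qpos': array([ 1.13809899,  0.46938307, -0.0486188 ,  1.53357005,  0.02409441,
        1.1409786 , -0.08227399]), 'qvel': array([ 0.00166286, -0.0023821 ,  0.00122071, -0.00422524, -0.0009385 ,
        0.00057425,  0.00021343]), 'tau': array([ 1.12125275e-03, -5.09169531e+01, -8.07955326e-02, -2.36830616e+01,
       -6.14519860e-02,  3.44531459e-02,  3.73179000e-05]), 'position': array([ 0.26504268, -0.62022945,  0.23259126]), 'tool_rot': array([-8.54410586e-04,  9.79679820e-01,  2.00565901e-01, -1.97333520e-04]), 'wrist_force': array([ 0.2262184 ,  0.7090478 , -0.01281726]), 'moment': array([ 0.01254529, -0.01914814,  0.02316118]), 'grip_width': 1.0021334232124113}
```

View pics/top0.png

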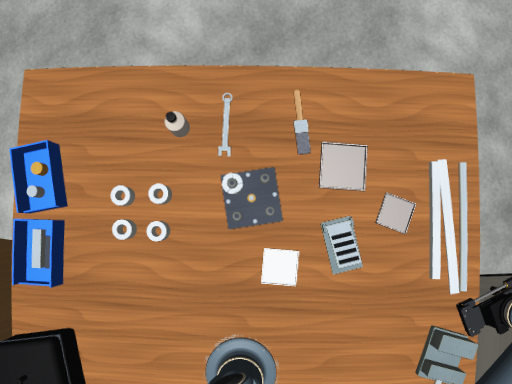

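View pics/scene0.png

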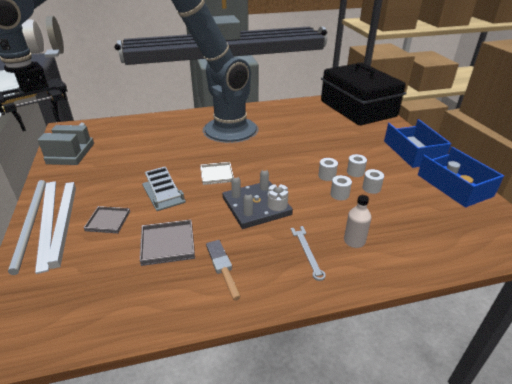

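The top view shows four blanks at (121,195), (158,193), (123,230) and (157,231), and the slotted sleeve on the fixture at (232,183). For the tray there are three candidates: white at (280,267), which is excluded, small grey at (396,213), and large grey at (343,166), which is the one meant. The pedal, with its ribbed tread, is at (342,245). I'll measure these and enlarge them next.

Run:
```python
from h import *
D=np.load('top0.npz');p=D['p'];d=D['d'];P=cloud('top',d)
crop=p[130:290,205:425]; cv2.imwrite('pics/crop_a.png',cv2.resize(crop,None,fx=3.6,fy=3.6,interpolation=cv2.INTER_CUBIC)[:,:,::-1])
S=np.load('scene0.npz');cv2.imwrite('pics/crop_b.png',cv2.resize(S['p'][145:275,75:395],None,fx=2.5,fy=2.5,interpolation=cv2.INTER_CUBIC)[:,:,::-1])
# depth noise check
for (u,v) in [(200,260),(300,300),(110,160),(400,130)]: print((u,v),P[v,u])
Z=P[...,2]
def rep(name,u,v,r,zlo,zhi):
    m=np.zeros(Z.shape,bool); m[v-r:v+r+1,u-r:u+r+1]=True; m&=(Z>zlo)&(Z<zhi)
    Q=P[m]; vv,uu=np.nonzero(m)
    rect=cv2.minAreaRect(Q[:,:2].astype(np.float32))
    c,rad=cv2.minEnclosingCircle(Q[:,:2].astype(np.float32))
    print(name,len(Q),'mean',Q.mean(0).round(4),'rect',np.round(rect[0],4),np.round(rect[1],4),round(rect[2],1),'circ',np.round(c,4),round(rad,4))
for i,(u,v) in enumerate([(121,195),(158,193),(123,230),(157,231)]): rep('b%d'%i,u,v,14,.045,.068)
rep('fin',232,183,16,.064,.1)
rep('plate',251,197,38,.015,.035)
for i,(u,v) in enumerate([(264,178),(236,210),(270,211)]): rep('mand%d'%i,u,v,9,.07,.11)
rep('tray',343,166,30,.012,.03)
rep('traysm',396,213,24,.012,.03)
rep('white',280,267,24,.012,.03)
```

```text
(200, 260) [ 0.33797364  0.12698008 -0.00146124]
(300, 300) [ 2.22611981e-01 -1.77844279e-01  8.74416519e-05]
(110, 160) [ 0.64049827  0.42055399 -0.00313017]
(400, 130) [ 0.74938249 -0.48758442  0.00109005]
b0 231 mean [0.5274 0.3646 0.0549] rect [0.5281 0.3646] [0.0535 0.0612] 0.9 circ [0.5284 0.3648] 0.031
b1 234 mean [0.5351 0.2463 0.0551] rect [0.5357 0.2479] [0.0562 0.055 ] 48.3 circ [0.5362 0.2478] 0.0293
b2 245 mean [0.4278 0.3537 0.0549] rect [0.4271 0.3543] [0.0597 0.0557] 9.8 circ [0.4274 0.3544] 0.031
b3 258 mean [0.4254 0.2496 0.0546] rect [0.4254 0.2503] [0.0576 0.0574] 43.2 circ [0.4251 0.2501] 0.0302
fin 304 mean [0.5658 0.0305 0.0787] rect [0.5669 0.0314] [0.0569 0.057 ] 86.7 circ [0.5663 0.0306] 0.0298
plate 2474 mean [ 0.5236 -0.0304  0.0247] rect [ 0.5291 -0.0238] [0.1626 0.1653] 9.8 circ [ 0.529  -0.0243] 0.113
mand0 55 mean [ 0.5801 -0.0625  0.0859] rect [ 0.5814 -0.0625] [0.0257 0.0228] 0.9 circ [ 0.5817 -0.0625] 0.0139
mand1 54 mean [0.4756 0.0137 0.0864] rect [0.4758 0.0139] [0.0227 0.0252] 0.6 circ [0.4757 0.0144] 0.0135
mand2 45 mean [ 0.4901 -0.0789  0.0865] rect [ 0.4901 -0.0795] [0.02   0.0257] 0.5 circ [ 0.4888 -0.0791] 0.0137
tray 288 mean [ 0.633  -0.3021  0.0187] rect [ 0.6298 -0.3025] [0.1412 0.1417] 86.8 circ [ 0.6298 -0.3023] 0.0986
traysm 105 mean [ 0.4866 -0.4671  0.0146] rect [ 0.4897 -0.4671] [0.1006 0.1019] 69.8 circ [ 0.4898 -0.4683] 0.0699
white 128 mean [ 0.3229 -0.1124  0.0152] rect [ 0.3238 -0.1134] [0.106  0.1073] 85.9 circ [ 0.3231 -0.1136] 0.0735
```

View pics/crop_a.png

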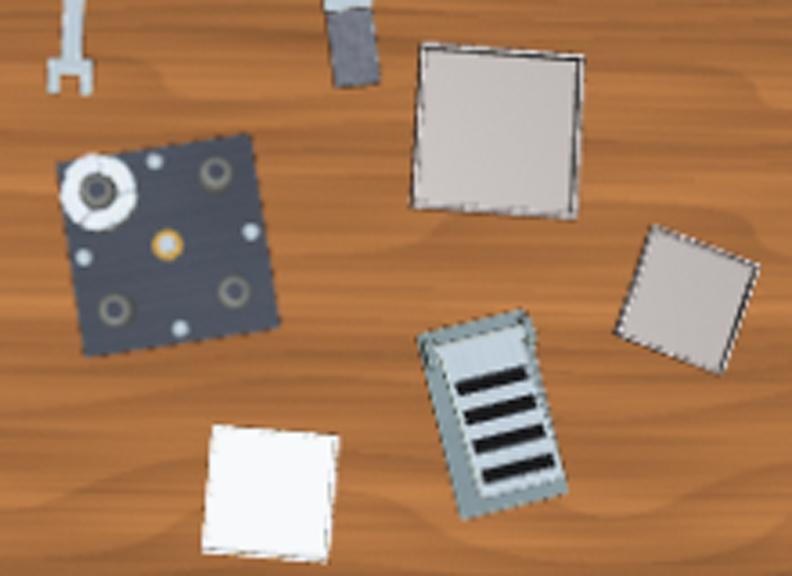

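View pics/crop_b.png

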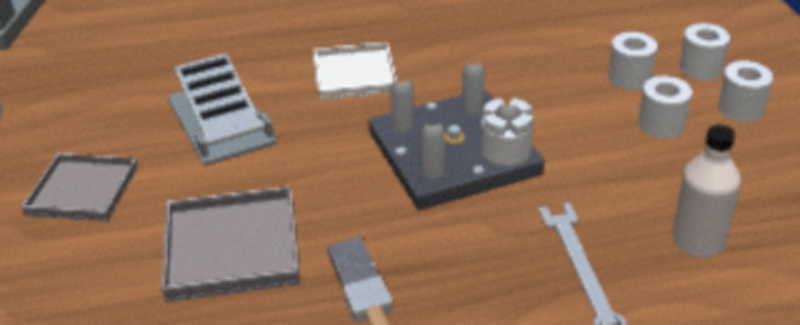

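Run:
```python
from h import *
D=np.load('top0.npz');p=D['p'];d=D['d'];P=cloud('top',d);Z=P[...,2]
m=np.zeros(Z.shape,bool); m[205:285,310:375]=True
for lo,hi in [(.006,.1),(.02,.1),(.035,.1),(.05,.1)]:
    q=m&(Z>lo)&(Z<hi);Q=P[q]
    r=cv2.minAreaRect(Q[:,:2].astype(np.float32)); print(lo,len(Q),np.round(r[0],4),np.round(r[1],4),round(r[2],1),Q[:,2].max())
np.set_printoptions(linewidth=200)
print((Z[210:282:4,318:366:3]*1000).round())
```

```text
0.006 1631 [ 0.3882 -0.3013] [0.2372 0.1895] 2.1 0.06905515938394585
0.02 1100 [ 0.4006 -0.2987] [0.1336 0.0931] 15.1 0.06905515938394585
0.035 820 [ 0.3988 -0.3042] [0.1265 0.0917] 19.5 0.06905515938394585
0.05 423 [ 0.3694 -0.3046] [0.0705 0.0694] 16.5 0.06905515938394585
[[ 2.  4. -1.  1. -0.  4.  0.  2. -0.  2.  0.  7.  1. -2. -4. -4.]
 [-2. -1. -1.  4. -3. -3. -5.  4. -2. -0. -2.  3. -2. -0.  5.  0.]
 [ 0. -2.  4. -2. -0. -1.  0.  8. 11.  8.  6. 36.  2. -4. -1. -1.]
 [ 2. 11.  7. 12. 15. 10. 15. 11. 25. 25. 29. 36. -1.  1. -2. -0.]
 [ 1.  7. 34. 28. 30. 32. 30. 31. 32. 28. 29. 11. -5. -1.  3. -2.]
 [-1.  1. 36. 11. 27. 33. 32. 30. 32. 36. 31. 31.  1.  4.  3. -3.]
 [-1. -0. 12. 10. 36. 35. 29. 39. 39. 41. 41. 42. 12. -1. -1.  0.]
 [-1.  2.  5.  7. 37. 41. 41. 40. 48. 41. 40. 40.  4. -1.  3.  3.]
 [-2. -2.  1. 11. 12. 46. 47. 42. 47. 47. 50. 53. 45.  3. -1. -1.]
 [-0. -3. -1. 11.  6. 47. 51. 50. 50. 47. 47. 51. 50.  8.  7.  3.]
 [ 2.  4.  0.  8. 10.  9. 51. 51. 49. 49. 52. 56. 55. 54.  1.  4.]
 [-2.  0. -2.  1. 13. 13. 56. 54. 55. 56. 54. 55. 54. 58. -2.  1.]
 [-0.  0. -5. -1. 11.  7. 56. 58. 58. 60. 58. 63. 60. 61.  4. -2.]
 [ 3. -4. -0. -1.  9.  8. 13. 62. 61. 64. 62. 66. 64. 62. 10. -3.]
 [-1. -0.  1.  2. -2. 10. 11. 62. 59. 61.  9. 13. 12. 10.  6. -3.]
 [-2. -5.  5.  3.  3.  5.  7.  9. 10.  9. -4.  0. -2. -6.  4.  1.]
 [ 3. -4.  2.  4. -1.  6.  0.  6.  0. -5.  0.  0.  2.  1. -3. -2.]
 [-3.  0. -1. -1. -0.  1.  0. -2. -2. -3. -2. -4. -3.  3. -3. -1.]]
```

Run:
```python
from h import *
D=np.load('top0.npz');p=D['p'];d=D['d'];P=cloud('top',d);Z=P[...,2]
m=np.zeros(Z.shape,bool); m[205:285,310:375]=True
q=m&(Z>.042)
n,l,s,c=cv2.connectedComponentsWithStats(q.astype(np.uint8)); k=1+np.argmax(s[1:,4]); q=l==k
Q=P[q]; r=cv2.minAreaRect(Q[:,:2].astype(np.float32)); print(np.round(r[0],4),np.round(r[1],4),r[2],cv2.boxPoints(r).round(4).tolist())
A=np.c_[Q[:,:2],np.ones(len(Q))];g=np.linalg.lstsq(A,Q[:,2],rcond=None)[0];print('slope',np.degrees(np.arctan(np.hypot(*g[:2]))),'hinge dir deg',np.degrees(np.arctan2(-g[1],-g[0])))
dx=-g[:2]/np.hypot(*g[:2])
# point at z=.058 on midline
for a in [np.degrees(np.arctan2(dx[1],dx[0]))]+[r[2],r[2]-90]:
    u=np.array([np.cos(np.radians(a)),np.sin(np.radians(a))])
    c=np.array(r[0]); z=g[:2]@c+g[2]; t=(.058-z)/(g[:2]@u); print(a,z,(c+u*t).round(4))
for n in ['top','scene']: print(n,proj(n,[.374,-.306,.058]))
```

```text
[ 0.3758 -0.3043] [0.0829 0.0706] 15.126595497131348 [[0.32659998536109924, -0.28110000491142273], [0.3449999988079071, -0.3492000102996826], [0.4250999987125397, -0.32760000228881836], [0.4066999852657318, -0.25940001010894775]]
slope 15.756062506022698 hinge dir deg 15.21958185784762
15.21958185784762 0.053440082266008646 [ 0.3603 -0.3086]
15.126595497131348 0.053440082266008646 [ 0.3602 -0.3085]
-74.87340450286865 0.053440082266008646 [ 2.9745 -9.9177]
top (np.float64(346.7142871368735), np.float64(251.84431106727197))
scene (np.float64(158.05885915893282), np.float64(176.3935030529466))
```

>>> {"op": "send_rows", "data": {
  "rows": [
    {"gripper":-1,"linear":[1.6,5.2,0],"dr":[0,0,0]},
    {"gripper":-1,"linear":[1.6,5.2,0],"dr":[0,0,0]},
    {"gripper":-1,"linear":[1.6,5.2,0],"dr":[0,0,0]},
    {"gripper":-1,"linear":[1.6,5.2,0],"dr":[0,0,0]},
    {"gripper":-1,"linear":[1.6,5.2,0],"dr":[0,0,0]},
    {"gripper":-1,"linear":[1.6,5.2,0],"dr":[0,0,0]},
    {"gripper":-1,"linear":[0,0,0],"dr":[0,0,0]}
  ],
  "force": 25
}}

```text
time_s: 0.98
position: [0.3603, -0.2973, 0.229]
tool_rot: [-0.003, 0.98, 0.2, -0.002]
wrist_force: [0.5, -0.3, -0.1]
grip_width: 0.287
```

>>> {"op": "send_rows", "data": {
  "rows": [
    {"gripper":-1,"linear":[0,-1.1,-4],"dr":[0,0,0]},
    {"gripper":-1,"linear":[0,0,-4],"dr":[0,0,0]},
    {"gripper":-1,"linear":[0,0,-3],"dr":[0,0,0]},
    {"gripper":-1,"linear":[0,0,-2],"dr":[0,0,0]},
    {"gripper":-1,"linear":[0,0,0],"dr":[0,0,0]},
    {"gripper":-1,"linear":[0,0,0],"dr":[0,0,0]}
  ]
}}

```text
time_s: 1.72
position: [0.3588, -0.3135, 0.096]
tool_rot: [-0.001, 0.98, 0.198, -0.002]
wrist_force: [-0.7, -0.9, -0.5]
grip_width: 0.007
```

>>> {"op": "send_rows", "data": {
  "rows": [
    {"gripper":-1,"linear":[0.2,0.5,-0.5],"dr":[0,0,0]},
    {"gripper":-1,"linear":[0,0,-1],"dr":[0,0,0]},
    {"gripper":-1,"linear":[0,0,-1],"dr":[0,0,0]},
    {"gripper":-1,"linear":[0,0,-1],"dr":[0,0,0]},
    {"gripper":-1,"linear":[0,0,0],"dr":[0,0,0]}
  ]
}}

```text
time_s: 2.35
position: [0.3621, -0.3099, 0.0612]
tool_rot: [0.002, 0.98, 0.198, -0.0]
wrist_force: [-0.3, -0.1, 4.8]
grip_width: 0.004
```

>>> {"op": "send_rows", "data": {
  "rows": [
    {"gripper":-1,"linear":[0,0,-0.8],"dr":[0,0,0]},
    {"gripper":-1,"linear":[0,0,-0.7],"dr":[0,0,0]},
    {"gripper":-1,"linear":[0,0,-0.5],"dr":[0,0,0]},
    {"gripper":-1,"linear":[0,0,-0.2],"dr":[0,0,0]},
    {"gripper":-1,"linear":[0,0,-0.1],"dr":[0,0,0]}
  ]
}}

```text
time_s: 2.98
position: [0.3602, -0.3108, 0.0395]
tool_rot: [0.001, 0.98, 0.197, -0.002]
wrist_force: [-1.8, 1.3, 9.1]
grip_width: 0.003
```

>>> {"op": "send_rows", "data": {
  "rows": [
    {"gripper":-1,"linear":[0,0,-0.3],"dr":[0,0,0]},
    {"gripper":-1,"linear":[0,0,-0.2],"dr":[0,0,0]}
  ]
}}

```text
time_s: 3.22
position: [0.3602, -0.3109, 0.0389]
tool_rot: [0.001, 0.98, 0.197, -0.003]
wrist_force: [-6.8, 5.2, 27.2]
grip_width: 0.002
```

>>> {"op": "send_rows", "data": {
  "rows": [
    {"gripper":-1,"linear":[0,0,2],"dr":[0,0,0]},
    {"gripper":-1,"linear":[0,0,4],"dr":[0,0,0]},
    {"gripper":-1,"linear":[0,0,5],"dr":[0,0,0]},
    {"gripper":1,"linear":[1,2,4],"dr":[0,0,0]},
    {"gripper":1,"linear":[3.8,5,0],"dr":[0,0,0.14]},
    {"gripper":1,"linear":[3.8,5,0],"dr":[0,0,0.14]},
    {"gripper":1,"linear":[3.8,5,0],"dr":[0,0,0.14]},
    {"gripper":1,"linear":[3.8,5,0],"dr":[0,0,0.14]},
    {"gripper":1,"linear":[2.5,5,0],"dr":[0,0,0]},
    {"gripper":1,"linear":[0,0,0],"dr":[0,0,0]}
  ]
}}

```text
time_s: 4.47
position: [0.5523, -0.0336, 0.1959]
tool_rot: [0.003, 0.884, 0.467, 0.003]
wrist_force: [-0.6, -0.2, -1.0]
grip_width: 0.723
```

```bash
cat >> h.py <<'E'
def state(tx=None,ty=None,jaw=None):
    o=status.get_obs(); w,x,y,z=o['tool_rot']
    from scipy.spatial.transform import Rotation as Ro
    M=Ro.from_quat([x,y,z,w]).as_matrix(); ja=np.degrees(np.arctan2(M[1,1],M[0,1]))
    print('t',round(o['time_s'],2),'pos',np.round(o['position'],4),'jaw',round(ja,1),'toolz',M[:,2].round(3),'F',o['wrist_force'].round(1),'g',round(o['grip_width'],3),'q7',o['qpos'][6].round(2))
    if tx is not None: print('cm',round((tx-o['position'][0])*100,2),round((ty-o['position'][1])*100,2))
    if jaw is not None: print('turn',round(np.radians((jaw-ja+90)%180-90),3))
    # level fix
    c=np.cross(M[:,2],[0,0,-1]); print('levelfix',c.round(3))
E
python3 - <<'E'
from h import *
state(.567,.0306,-35.2)
p,d=grab('scene','s1.png'); np.savez('s1.npz',p=p,d=d)
E
```

```text
t 4.47 pos [ 0.5523 -0.0336  0.1959] jaw -34.4 toolz [ 0.009 -0.003 -1.   ] F [-0.6 -0.2 -1. ] g 0.723 q7 -0.78
cm 1.47 6.42
turn -0.014
levelfix [0.003 0.009 0.   ]
```

View pics/s1.png

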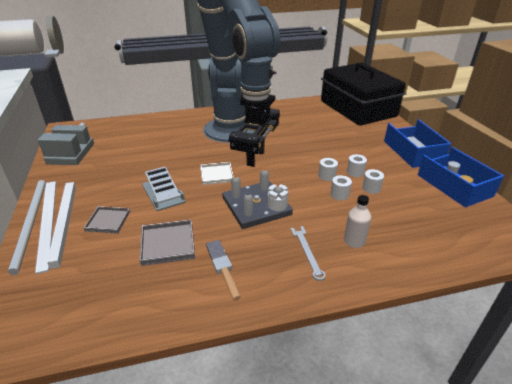

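The scene view shows the pedal back up at (162,186), with everything else in place. Next I move over the finished sleeve.

>>> {"op": "send_rows", "data": {
  "rows": [
    {"gripper":1,"linear":[1.0,4.5,0],"dr":[0,0,-0.014]},
    {"gripper":1,"linear":[0.4,1.5,0],"dr":[0,0,0]},
    {"gripper":1,"linear":[0,0,0],"dr":[0,0,0]},
    {"gripper":1,"linear":[0,0,0],"dr":[0,0,0]}
  ]
}}

```text
time_s: 5.03
position: [0.5638, 0.0171, 0.194]
tool_rot: [0.005, 0.891, 0.454, -0.0]
wrist_force: [-0.2, -0.6, -0.8]
grip_width: 0.997
```

Run:
```python
from h import *
state(.567,.0306,-35.2)
```

```text
t 5.03 pos [0.5638 0.0171 0.194 ] jaw -36.0 toolz [ 0.004 -0.009 -1.   ] F [-0.2 -0.6 -0.8] g 0.997 q7 -0.92
cm 0.32 1.35
turn 0.014
levelfix [0.009 0.004 0.   ]
```

>>> {"op": "send_rows", "data": {
  "rows": [
    {"gripper":1,"linear":[0.35,1.4,0],"dr":[0.009,0.004,0.014]},
    {"gripper":1,"linear":[0,0,-2],"dr":[0,0,0]},
    {"gripper":1,"linear":[0,0,-2.5],"dr":[0,0,0]},
    {"gripper":1,"linear":[0,0,-1],"dr":[0,0,0]},
    {"gripper":1,"linear":[0,0,0],"dr":[0,0,0]},
    {"gripper":1,"linear":[0,0,0],"dr":[0,0,0]}
  ]
}}

```text
time_s: 5.78
position: [0.5691, 0.0294, 0.1393]
tool_rot: [0.0, 0.889, 0.458, 0.002]
wrist_force: [0.7, 0.3, 0.1]
grip_width: 0.994
```

Run:
```python
from h import *
state(.567,.0306,-35.2)
```

```text
t 5.78 pos [0.5691 0.0294 0.1393] jaw -35.4 toolz [ 0.003  0.001 -1.   ] F [0.7 0.3 0.1] g 0.994 q7 -0.96
cm -0.21 0.12
turn 0.004
levelfix [-0.001  0.003  0.   ]
```

>>> {"op": "send_rows", "data": {
  "rows": [
    {"gripper":1,"linear":[-0.2,0.1,-2],"dr":[0,0,0]},
    {"gripper":1,"linear":[0,0,-2],"dr":[0,0,0]},
    {"gripper":1,"linear":[0,0,-2],"dr":[0,0,0]},
    {"gripper":1,"linear":[0,0,-1.5],"dr":[0,0,0]},
    {"gripper":1,"linear":[0,0,-0.8],"dr":[0,0,0]},
    {"gripper":1,"linear":[0,0,0],"dr":[0,0,0]},
    {"gripper":1,"linear":[0,0,0],"dr":[0,0,0]}
  ]
}}

```text
time_s: 6.65
position: [0.5722, 0.0309, 0.06]
tool_rot: [0.003, 0.889, 0.458, 0.007]
wrist_force: [-0.4, -0.9, 0.7]
grip_width: 0.995
```

Run:
```python
from h import *
state(.567,.0306,-35.2)
```

```text
t 6.65 pos [0.5722 0.0309 0.06  ] jaw -35.5 toolz [ 0.016  0.001 -1.   ] F [-0.4 -0.9  0.7] g 0.995 q7 -1.02
cm -0.52 -0.03
turn 0.005
levelfix [-0.001  0.016  0.   ]
```

>>> {"op": "send_rows", "data": {
  "rows": [
    {"gripper":1,"linear":[-0.5,0,0],"dr":[0,0.016,0]},
    {"gripper":1,"linear":[0,0,-0.8],"dr":[0,0,0]},
    {"gripper":1,"linear":[-0.1,0,-0.7],"dr":[0,0,0]},
    {"gripper":1,"linear":[0,0,0],"dr":[0,0,0]},
    {"gripper":1,"linear":[0,0,0],"dr":[0,0,0]}
  ]
}}

```text
time_s: 7.28
position: [0.5662, 0.0309, 0.0447]
tool_rot: [-0.001, 0.889, 0.458, 0.0]
wrist_force: [0.3, 0.2, 0.7]
grip_width: 1.002
```

Run:
```python
from h import *
state(.567,.0306,-35.2)
```

```text
t 7.28 pos [0.5662 0.0309 0.0447] jaw -35.5 toolz [-0.     0.001 -1.   ] F [0.3 0.2 0.7] g 1.002 q7 -1.03
cm 0.08 -0.03
turn 0.005
levelfix [-0.001 -0.    -0.   ]
```

>>> {"op": "send_rows", "data": {
  "rows": [
    {"gripper":-1,"linear":[0,0,0],"dr":[0,0,0]},
    {"gripper":-1,"linear":[0,0,0],"dr":[0,0,0]},
    {"gripper":-1,"linear":[0,0,0],"dr":[0,0,0]},
    {"gripper":-1,"linear":[0,0,0],"dr":[0,0,0]},
    {"gripper":-1,"linear":[0,0,0],"dr":[0,0,0]},
    {"gripper":-1,"linear":[0,0,0],"dr":[0,0,0]}
  ],
  "force": 30
}}

```text
time_s: 8.02
position: [0.5667, 0.0308, 0.045]
tool_rot: [-0.0, 0.889, 0.458, 0.001]
wrist_force: [0.5, -0.4, -0.7]
grip_width: 0.688
```

>>> {"op": "send_rows", "data": {
  "rows": [
    {"gripper":-1,"linear":[0,0,1],"dr":[0,0,0]},
    {"gripper":-1,"linear":[0,0,1.5],"dr":[0,0,0]},
    {"gripper":-1,"linear":[0,0,2],"dr":[0,0,0]},
    {"gripper":-1,"linear":[0,0,2],"dr":[0,0,0]},
    {"gripper":-1,"linear":[0,0,2],"dr":[0,0,0]},
    {"gripper":-1,"linear":[0,0,2],"dr":[0,0,0]},
    {"gripper":-1,"linear":[0,0,2],"dr":[0,0,0]},
    {"gripper":-1,"linear":[0,0,0],"dr":[0,0,0]}
  ]
}}

```text
time_s: 9.02
position: [0.5637, 0.0318, 0.1789]
tool_rot: [-0.001, 0.889, 0.458, -0.0]
wrist_force: [0.3, -0.3, -2.9]
grip_width: 0.692
```

Run:
```python
from h import *
state(.63,-.3024)
p,d=grab('scene','s2.png'); np.savez('s2.npz',p=p,d=d)
```

```text
t 9.03 pos [0.5637 0.0318 0.1789] jaw -35.5 toolz [-0.001  0.002 -1.   ] F [ 0.3 -0.3 -2.9] g 0.692 q7 -0.94
cm 6.63 -33.42
levelfix [-0.002 -0.001 -0.   ]
```

View pics/s2.png

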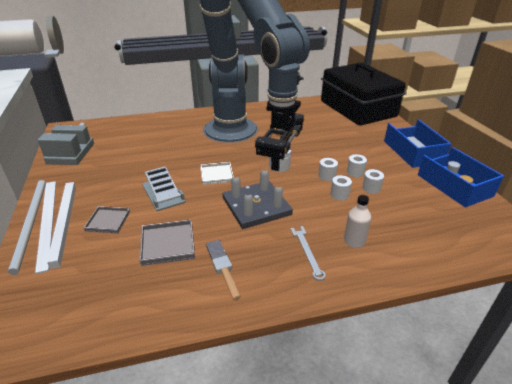

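The sleeve is off its mandrel and held at (284,160), with -2.9 N on the wrist. Now to the tray.

>>> {"op": "send_rows", "data": {
  "rows": [
    {"gripper":-1,"linear":[0.5,-2.5,0],"dr":[0,0,0]},
    {"gripper":-1,"linear":[1,-5,0],"dr":[0,0,0]},
    {"gripper":-1,"linear":[1,-5,0],"dr":[0,0,0]},
    {"gripper":-1,"linear":[1,-5,0],"dr":[0,0,0]},
    {"gripper":-1,"linear":[1,-5,0],"dr":[0,0,0]},
    {"gripper":-1,"linear":[1,-5,0],"dr":[0,0,0]},
    {"gripper":-1,"linear":[0.8,-3.5,0],"dr":[0,0,0]},
    {"gripper":-1,"linear":[0.3,-1.5,0],"dr":[0,0,0]},
    {"gripper":-1,"linear":[0,0,0],"dr":[0,0,0]}
  ]
}}

```text
time_s: 10.2
position: [0.6201, -0.2982, 0.1667]
tool_rot: [-0.01, 0.887, 0.461, -0.009]
wrist_force: [-0.8, 0.2, -3.4]
grip_width: 0.686
```

Run:
```python
from h import *
state(.63,-.3024)
```

```text
t 10.2 pos [ 0.6201 -0.2982  0.1667] jaw -35.0 toolz [-0.026  0.01  -1.   ] F [-0.8  0.2 -3.4] g 0.686 q7 -0.4
cm 0.99 -0.42
levelfix [-0.01  -0.026 -0.   ]
```

>>> {"op": "send_rows", "data": {
  "rows": [
    {"gripper":-1,"linear":[1,-0.4,0],"dr":[-0.01,-0.026,0]},
    {"gripper":-1,"linear":[0,0,-2],"dr":[0,0,0]},
    {"gripper":-1,"linear":[0,0,-2.5],"dr":[0,0,0]},
    {"gripper":-1,"linear":[0,0,-2.5],"dr":[0,0,0]},
    {"gripper":-1,"linear":[0,0,-2],"dr":[0,0,0]},
    {"gripper":-1,"linear":[0,0,-1],"dr":[0,0,0]},
    {"gripper":-1,"linear":[0,0,0],"dr":[0,0,0]},
    {"gripper":-1,"linear":[0,0,0],"dr":[0,0,0]}
  ]
}}

```text
time_s: 11.2
position: [0.631, -0.2904, 0.0602]
tool_rot: [-0.003, 0.884, 0.467, 0.001]
wrist_force: [0.7, -0.1, -3.0]
grip_width: 0.685
```

Run:
```python
from h import *
state(.63,-.3024)
```

```text
t 11.2 pos [ 0.631  -0.2904  0.0602] jaw -34.3 toolz [-0.     0.006 -1.   ] F [ 0.7 -0.1 -3. ] g 0.685 q7 -0.44
cm -0.1 -1.2
levelfix [-0.006 -0.    -0.   ]
```

>>> {"op": "send_rows", "data": {
  "rows": [
    {"gripper":-1,"linear":[0,-1.2,-0.8],"dr":[-0.006,0,0]},
    {"gripper":-1,"linear":[0,0,-0.8],"dr":[0,0,0]},
    {"gripper":-1,"linear":[0,0,-0.8],"dr":[0,0,0]},
    {"gripper":-1,"linear":[0,0,-0.4],"dr":[0,0,0]},
    {"gripper":-1,"linear":[0,0,-0.2],"dr":[0,0,0]},
    {"gripper":-1,"linear":[0,0,0],"dr":[0,0,0]}
  ]
}}

```text
time_s: 11.95
position: [0.6318, -0.3042, 0.0298]
tool_rot: [0.002, 0.884, 0.467, 0.001]
wrist_force: [-0.7, -0.2, -3.0]
grip_width: 0.688
```

Run:
```python
from h import *
state(.63,-.3024)
```

```text
t 11.95 pos [ 0.6318 -0.3042  0.0298] jaw -34.3 toolz [ 0.003 -0.002 -1.   ] F [-0.7 -0.2 -3. ] g 0.688 q7 -0.44
cm -0.18 0.18
levelfix [0.002 0.003 0.   ]
```

>>> {"op": "send_rows", "data": {
  "rows": [
    {"gripper":-1,"linear":[0,0,-0.4],"dr":[0,0,0]},
    {"gripper":-1,"linear":[0,0,-0.2],"dr":[0,0,0]},
    {"gripper":-1,"linear":[0,0,-0.1],"dr":[0,0,0]},
    {"gripper":-1,"linear":[0,0,0],"dr":[0,0,0]}
  ]
}}

```text
time_s: 12.45
position: [0.6324, -0.3042, 0.0243]
tool_rot: [0.002, 0.884, 0.467, 0.001]
wrist_force: [-0.6, -0.0, -2.2]
grip_width: 0.684
```

>>> {"op": "send_rows", "data": {
  "rows": [
    {"gripper":-1,"linear":[0,0,-0.15],"dr":[0,0,0]},
    {"gripper":1,"linear":[0,0,0],"dr":[0,0,0]},
    {"gripper":1,"linear":[0,0,0],"dr":[0,0,0]},
    {"gripper":1,"linear":[0,0,0],"dr":[0,0,0]},
    {"gripper":1,"linear":[0,0,0],"dr":[0,0,0]},
    {"gripper":1,"linear":[0,0,2],"dr":[0,0,0]},
    {"gripper":1,"linear":[0,0,4],"dr":[0,0,0]},
    {"gripper":1,"linear":[0,0,5],"dr":[0,0,0]},
    {"gripper":1,"linear":[0,0,5],"dr":[0,0,0]}
  ]
}}

```text
time_s: 13.58
position: [0.6315, -0.3037, 0.1881]
tool_rot: [0.001, 0.884, 0.467, 0.0]
wrist_force: [0.4, 0.2, 0.0]
grip_width: 0.998
```

Run:
```python
from h import *
state(.4254,.2503)
p,d=grab('scene','s3.png')
p,d=grab('top','t3.png'); np.savez('t3.npz',p=p,d=d)
P=cloud('top',d);Z=P[...,2]
for i,(u,v) in enumerate([(121,195),(158,193),(123,230),(157,231)]):
    m=np.zeros(Z.shape,bool); r=16; m[v-r:v+r+1,u-r:u+r+1]=True; m&=(Z>.045)&(Z<.068)
    c,rad=cv2.minEnclosingCircle(P[m][:,:2].astype(np.float32)); print(m.sum(),np.round(c,4),rad)
```

```text
t 13.57 pos [ 0.6315 -0.3037  0.1881] jaw -34.3 toolz [ 0.001 -0.001 -1.   ] F [0.4 0.2 0. ] g 0.998 q7 -0.38
cm -20.61 55.4
levelfix [0.001 0.001 0.   ]
236 [0.5284 0.3644] 0.030324799939990044
230 [0.5348 0.2474] 0.02956451289355755
247 [0.4272 0.3545] 0.031039973720908165
255 [0.4254 0.2502] 0.030264461413025856
```

View pics/s3.png

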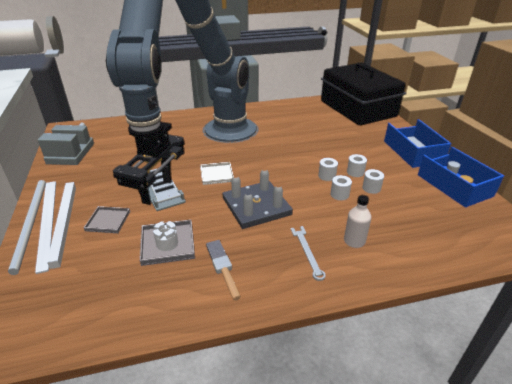

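The finished sleeve stands in the grey tray at (166,238), and the blanks have not moved. Next is blank3.

>>> {"op": "send_rows", "data": {
  "rows": [
    {"gripper":1,"linear":[-1,2.5,0],"dr":[0,0,0]},
    {"gripper":1,"linear":[-2,5.4,0],"dr":[0,0,0]},
    {"gripper":1,"linear":[-2,5.4,0],"dr":[0,0,0]},
    {"gripper":1,"linear":[-2,5.4,0],"dr":[0,0,0]},
    {"gripper":1,"linear":[-2,5.4,0],"dr":[0,0,0]},
    {"gripper":1,"linear":[-2,5.4,0],"dr":[0,0,0]},
    {"gripper":1,"linear":[-2,5.4,0],"dr":[0,0,0]},
    {"gripper":1,"linear":[-2,5.4,0],"dr":[0,0,0]},
    {"gripper":1,"linear":[-2,5.4,0],"dr":[0,0,0]},
    {"gripper":1,"linear":[-2,5.4,0],"dr":[0,0,0]}
  ]
}}

```text
time_s: 14.92
position: [0.4401, 0.2157, 0.2045]
tool_rot: [0.013, 0.886, 0.463, 0.012]
wrist_force: [0.8, 0.3, 0.8]
grip_width: 0.998
```

Run:
```python
from h import *
state(.4254,.2502,-35.2)
```

```text
t 14.93 pos [0.4401 0.2157 0.2045] jaw -34.9 toolz [ 0.032 -0.012 -0.999] F [0.8 0.3 0.8] g 0.998 q7 -1.35
cm -1.47 3.45
turn -0.006
levelfix [0.012 0.032 0.   ]
```

>>> {"op": "send_rows", "data": {
  "rows": [
    {"gripper":1,"linear":[-0.7,1.5,0],"dr":[0.012,0.032,0]},
    {"gripper":1,"linear":[-0.5,0.5,0],"dr":[0,0,0]},
    {"gripper":1,"linear":[0,0,0],"dr":[0,0,0]},
    {"gripper":1,"linear":[0,0,-2],"dr":[0,0,0]},
    {"gripper":1,"linear":[0,0,-3],"dr":[0,0,0]},
    {"gripper":1,"linear":[0,0,-2],"dr":[0,0,0]},
    {"gripper":1,"linear":[0,0,0],"dr":[0,0,0]}
  ]
}}

```text
time_s: 15.8
position: [0.4299, 0.2318, 0.1347]
tool_rot: [0.002, 0.888, 0.46, 0.002]
wrist_force: [0.1, 0.5, 0.5]
grip_width: 1.0
```

Run:
```python
from h import *
state(.4254,.2502,-35.2)
```

```text
t 15.8 pos [0.4299 0.2318 0.1347] jaw -35.2 toolz [ 0.005 -0.002 -1.   ] F [0.1 0.5 0.5] g 1.0 q7 -1.46
cm -0.45 1.84
turn 0.0
levelfix [0.002 0.005 0.   ]
```

>>> {"op": "send_rows", "data": {
  "rows": [
    {"gripper":1,"linear":[-0.4,1.8,0],"dr":[0,0.005,0]},
    {"gripper":1,"linear":[0,0,0],"dr":[0,0,0]},
    {"gripper":1,"linear":[0,0,-2],"dr":[0,0,0]},
    {"gripper":1,"linear":[0,0,-2],"dr":[0,0,0]},
    {"gripper":1,"linear":[0,0,0],"dr":[0,0,0]}
  ]
}}

```text
time_s: 16.42
position: [0.4291, 0.2523, 0.0981]
tool_rot: [0.001, 0.888, 0.459, 0.004]
wrist_force: [0.5, 1.0, -0.1]
grip_width: 0.999
```

Run:
```python
from h import *
state(.4254,.2502,-35.2)
```

```text
t 16.43 pos [0.4291 0.2523 0.0981] jaw -35.3 toolz [ 0.008  0.001 -1.   ] F [ 0.5  1.  -0.1] g 0.999 q7 -1.54
cm -0.37 -0.21
turn 0.002
levelfix [-0.001  0.008  0.   ]
```

>>> {"op": "send_rows", "data": {
  "rows": [
    {"gripper":1,"linear":[-0.4,-0.2,-1],"dr":[0,0.008,0]},
    {"gripper":1,"linear":[0,0,-2],"dr":[0,0.002,0]},
    {"gripper":1,"linear":[-0.1,0,-2],"dr":[0,0.002,0]},
    {"gripper":1,"linear":[-0.1,0,-1],"dr":[0,0.002,0]},
    {"gripper":1,"linear":[0,0,-0.7],"dr":[0,0,0]},
    {"gripper":1,"linear":[0,0,0],"dr":[0,0,0]}
  ]
}}

```text
time_s: 17.18
position: [0.4251, 0.2514, 0.0322]
tool_rot: [-0.002, 0.888, 0.459, 0.001]
wrist_force: [0.4, -0.5, 0.3]
grip_width: 0.998
```

Run:
```python
from h import *
state(.4254,.2502,-35.2)
```

```text
t 17.18 pos [0.4251 0.2514 0.0322] jaw -35.3 toolz [-0.001  0.004 -1.   ] F [ 0.4 -0.5  0.3] g 0.998 q7 -1.62
cm 0.03 -0.12
turn 0.003
levelfix [-0.004 -0.001 -0.   ]
```

Then down 0.8 cm, close, and lift.

>>> {"op": "send_rows", "data": {
  "rows": [
    {"gripper":1,"linear":[0,-0.1,-0.8],"dr":[-0.004,0,0]},
    {"gripper":1,"linear":[0,0,0],"dr":[0,0,0]},
    {"gripper":-1,"linear":[0,0,0],"dr":[0,0,0]},
    {"gripper":-1,"linear":[0,0,0],"dr":[0,0,0]},
    {"gripper":-1,"linear":[0,0,0],"dr":[0,0,0]},
    {"gripper":-1,"linear":[0,0,0],"dr":[0,0,0]},
    {"gripper":-1,"linear":[0,0,0],"dr":[0,0,0]},
    {"gripper":-1,"linear":[0,0,0],"dr":[0,0,0]}
  ]
}}

```text
time_s: 18.18
position: [0.426, 0.2511, 0.025]
tool_rot: [-0.0, 0.888, 0.459, 0.001]
wrist_force: [-0.2, 0.2, 0.7]
grip_width: 0.677
```

Run:
```python
from h import *
state(.4254,.2502,-35.2)
```

```text
t 18.18 pos [0.426  0.2511 0.025 ] jaw -35.3 toolz [ 0.002  0.001 -1.   ] F [-0.2  0.2  0.7] g 0.677 q7 -1.64
cm -0.06 -0.09
turn 0.003
levelfix [-0.001  0.002  0.   ]
```

>>> {"op": "send_rows", "data": {
  "rows": [
    {"gripper":-1,"linear":[0,0,1.5],"dr":[0,0,0]},
    {"gripper":-1,"linear":[0,0,3],"dr":[0,0,0]},
    {"gripper":-1,"linear":[0,0,4],"dr":[0,0,0]},
    {"gripper":-1,"linear":[0,0,4],"dr":[0,0,0]},
    {"gripper":-1,"linear":[0,0,2],"dr":[0,0,0]},
    {"gripper":-1,"linear":[0,0,0],"dr":[0,0,0]}
  ]
}}

```text
time_s: 18.92
position: [0.4236, 0.2497, 0.1769]
tool_rot: [0.0, 0.888, 0.46, -0.0]
wrist_force: [-0.6, 0.5, -3.7]
grip_width: 0.674
```

```bash
cat > m.py <<'E'
from h import *
def mand(P,lo=.078):
    Z=P[...,2];c=np.array([.529,-.0243]);pts={}
    a=np.radians(9.8);R=np.array([[np.cos(a),-np.sin(a)],[np.sin(a),np.cos(a)]])
    for k,s in dict(A=(1,1),B=(-1,1),C=(-1,-1),D=(1,-1)).items():
        q=c+R@(np.array(s)*.0475)
        m=(np.hypot(P[...,0]-q[0],P[...,1]-q[1])<.018)&(Z>lo)&(Z<.105)
        if m.sum()<8: continue
        cc,r=cv2.minEnclosingCircle(P[m][:,:2].astype(np.float32)); pts[k]=(m.sum(),P[m].mean(0).round(4),np.round(cc,4),round(r,4))
    return pts
E
python3 - <<'E'
from m import *
state(.474,.0144,-35.2)
p,d=grab('top','t4.png');np.savez('t4.npz',p=p,d=d)
ps,ds=grab('scene','s4.png');np.savez('s4.npz',p=ps,d=ds)
for nm,P in [('top3',cloud('top',np.load('t3.npz')['d'])),('top',cloud('top',d)),('scene',cloud('scene',ds)),('s1',cloud('scene',np.load('s1.npz')['d']))]:
    for k,v in mand(P,.088).items(): print(nm,k,v)
cv2.imwrite('pics/c4.png',cv2.resize(p[160:235,215:290],None,fx=8,fy=8,interpolation=cv2.INTER_CUBIC)[:,:,::-1])
E
```

```text
t 18.93 pos [0.4236 0.2497 0.1769] jaw -35.3 toolz [-0. -0. -1.] F [-0.6  0.5 -3.7] g 0.674 q7 -1.45
cm 5.04 -23.53
turn 0.001
levelfix [ 0. -0.  0.]
top3 A (np.int64(22), array([0.5664, 0.0292, 0.0916]), array([0.5666, 0.0302]), 0.0112)
top3 B (np.int64(24), array([0.4763, 0.014 , 0.0908]), array([0.4761, 0.0141]), 0.011)
top3 C (np.int64(15), array([ 0.4895, -0.0807,  0.0923]), array([ 0.4872, -0.0794]), 0.0109)
top3 D (np.int64(22), array([ 0.5803, -0.0629,  0.091 ]), array([ 0.581 , -0.0623]), 0.011)
top A (np.int64(18), array([0.567 , 0.0302, 0.091 ]), array([0.5672, 0.0299]), 0.0106)
top B (np.int64(21), array([0.4761, 0.0142, 0.092 ]), array([0.4757, 0.0135]), 0.0112)
top C (np.int64(17), array([ 0.4909, -0.0797,  0.0913]), array([ 0.4898, -0.079 ]), 0.0104)
top D (np.int64(24), array([ 0.5817, -0.0624,  0.0917]), array([ 0.5824, -0.0628]), 0.011)
scene A (np.int64(27), array([0.5729, 0.0287, 0.0916]), array([0.5688, 0.03  ]), 0.0111)
scene B (np.int64(20), array([0.4799, 0.0137, 0.0922]), array([0.4775, 0.0134]), 0.0108)
scene C (np.int64(26), array([ 0.4961, -0.079 ,  0.0922]), array([ 0.4949, -0.0797]), 0.0114)
scene D (np.int64(28), array([ 0.5899, -0.0637,  0.0918]), array([ 0.5886, -0.0626]), 0.0109)
s1 A (np.int64(26), array([0.5732, 0.0291, 0.092 ]), array([0.5696, 0.0304]), 0.0117)
s1 B (np.int64(22), array([0.4801, 0.0137, 0.0917]), array([0.4788, 0.0131]), 0.0098)
s1 C (np.int64(26), array([ 0.4952, -0.0802,  0.0918]), array([ 0.4937, -0.0796]), 0.0112)
s1 D (np.int64(24), array([ 0.5897, -0.0643,  0.0926]), array([ 0.5862, -0.0645]), 0.0102)
```

View pics/c4.png

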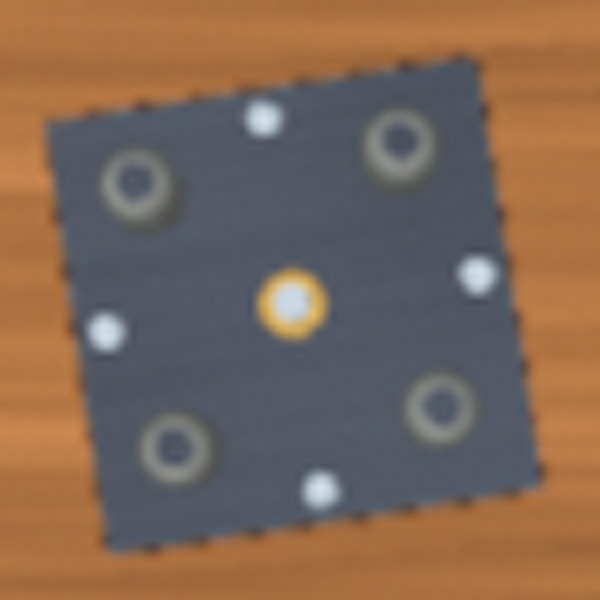

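Run:
```python
from m import *
px=np.array([(136,183),(175,447),(442,406),(400,143)],float); uv=(px+.5)/8-.5+[215,160]
X=onplane('top',uv[:,0],uv[:,1],.095); print(X.round(4),X.mean(0).round(4))
# plate from corners px
cp=np.array([(46,122),(475,58),(543,486),(112,551)],float);uv=(cp+.5)/8-.5+[215,160];Y=onplane('top',uv[:,0],uv[:,1],.025);print(Y.round(4),Y.mean(0).round(4))
# rigid fit
c=X[:,:2].mean(0); 
v=X[:,:2]-c; ang=np.degrees(np.arctan2(v[:,1],v[:,0]))-[45,135,-135,-45]; print((ang+180)%360-180)
S=np.load('s4.npz')['p'];cv2.imwrite('pics/c4s.png',cv2.resize(S[160:230,215:300],None,fx=8,fy=8,interpolation=cv2.INTER_CUBIC)[:,:,::-1])
```

```text
[[ 0.5672  0.029   0.095 ]
 [ 0.4745  0.0133  0.095 ]
 [ 0.4904 -0.0801  0.095 ]
 [ 0.5828 -0.0639  0.095 ]] [ 0.5287 -0.0254  0.095 ]
[[ 0.5957  0.0681  0.025 ]
 [ 0.6224 -0.0922  0.025 ]
 [ 0.4628 -0.1197  0.025 ]
 [ 0.436   0.04    0.025 ]] [ 0.5292 -0.0259  0.025 ]
[9.7451605  9.47065137 9.97570534 9.58726341]
```

View pics/c4s.png

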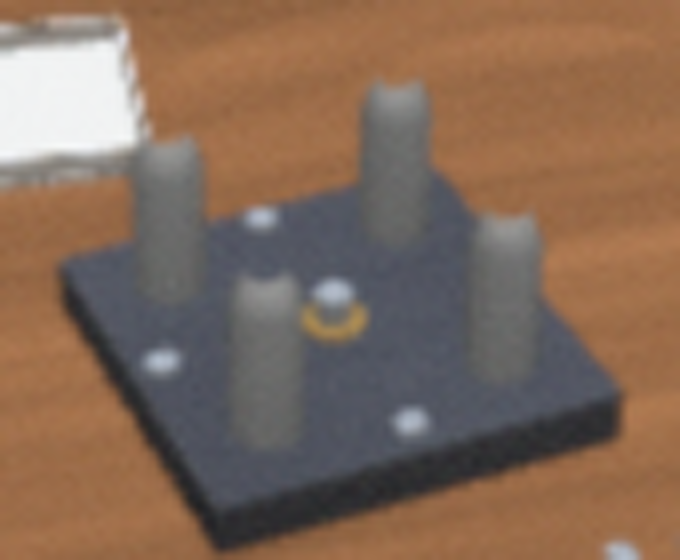

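>>> {"op": "send_rows", "data": {
  "rows": [
    {"gripper":-1,"linear":[0.6,-2.5,0],"dr":[0,0,0]},
    {"gripper":-1,"linear":[1.1,-5,0],"dr":[0,0,0]},
    {"gripper":-1,"linear":[1.1,-5,0],"dr":[0,0,0]},
    {"gripper":-1,"linear":[1.1,-5,0],"dr":[0,0,0]},
    {"gripper":-1,"linear":[0.8,-3.5,0],"dr":[0,0,0]},
    {"gripper":-1,"linear":[0.4,-1.5,0],"dr":[0,0,0]},
    {"gripper":-1,"linear":[0,0,0],"dr":[0,0,0]},
    {"gripper":-1,"linear":[0,0,0],"dr":[0,0,0]}
  ]
}}

```text
time_s: 20.02
position: [0.4671, 0.0194, 0.1661]
tool_rot: [-0.005, 0.886, 0.463, -0.01]
wrist_force: [0.0, -0.1, -2.6]
grip_width: 0.676
```

Run:
```python
from h import *
state(.4745,.015,-35.2)
```

```text
t 20.02 pos [0.4671 0.0194 0.1661] jaw -34.8 toolz [-0.022 -0.001 -1.   ] F [ 0.  -0.1 -2.6] g 0.676 q7 -0.9
cm 0.74 -0.44
turn -0.006
levelfix [ 0.001 -0.022  0.   ]
```

>>> {"op": "send_rows", "data": {
  "rows": [
    {"gripper":-1,"linear":[0.7,-0.4,0],"dr":[0,-0.022,0]},
    {"gripper":-1,"linear":[0,0,0],"dr":[0,0,0]},
    {"gripper":-1,"linear":[0,0,-1],"dr":[0,0,0]},
    {"gripper":-1,"linear":[0,0,-1],"dr":[0,0,0]},
    {"gripper":-1,"linear":[0,0,0],"dr":[0,0,0]},
    {"gripper":-1,"linear":[0,0,0],"dr":[0,0,0]}
  ]
}}

```text
time_s: 20.78
position: [0.4737, 0.019, 0.1444]
tool_rot: [-0.0, 0.885, 0.466, 0.0]
wrist_force: [0.6, 0.4, -2.4]
grip_width: 0.676
```

Run:
```python
from h import *
state(.4745,.015,-35.2)
```

```text
t 20.77 pos [0.4737 0.019  0.1444] jaw -34.4 toolz [ 0.  0. -1.] F [ 0.6  0.4 -2.4] g 0.676 q7 -0.92
cm 0.08 -0.4
turn -0.013
levelfix [-0.  0.  0.]
```

>>> {"op": "send_rows", "data": {
  "rows": [
    {"gripper":-1,"linear":[0.1,-0.5,0],"dr":[0,0,-0.013]},
    {"gripper":-1,"linear":[0,0,0],"dr":[0,0,0]},
    {"gripper":-1,"linear":[0,0,-0.8],"dr":[0,0,0]},
    {"gripper":-1,"linear":[0,0,-0.8],"dr":[0,0,0]},
    {"gripper":-1,"linear":[0,0,0],"dr":[0,0,0]}
  ]
}}

```text
time_s: 21.4
position: [0.475, 0.0133, 0.1275]
tool_rot: [0.0, 0.888, 0.46, 0.001]
wrist_force: [0.2, -0.1, -2.6]
grip_width: 0.678
```

Run:
```python
from h import *
state(.4745,.015,-35.2)
```

```text
t 21.4 pos [0.475  0.0133 0.1275] jaw -35.3 toolz [ 0.001  0.    -1.   ] F [ 0.2 -0.1 -2.6] g 0.678 q7 -0.94
cm -0.05 0.17
turn 0.001
levelfix [-0.     0.001  0.   ]
```

>>> {"op": "send_rows", "data": {
  "rows": [
    {"gripper":-1,"linear":[0,0.1,-0.6],"dr":[0,0,0]},
    {"gripper":-1,"linear":[0,0,-0.6],"dr":[0,0,0]},
    {"gripper":-1,"linear":[0,0,-0.6],"dr":[0,0,0]},
    {"gripper":-1,"linear":[0,0,-0.5],"dr":[0,0,0]},
    {"gripper":-1,"linear":[0,0,0],"dr":[0,0,0]}
  ]
}}

```text
time_s: 22.02
position: [0.475, 0.0146, 0.1027]
tool_rot: [-0.0, 0.888, 0.46, 0.0]
wrist_force: [-0.4, -0.3, -3.2]
grip_width: 0.678
```

Run:
```python
from h import *
state(.4745,.015,-35.2)
```

```text
t 22.02 pos [0.475  0.0146 0.1027] jaw -35.3 toolz [ 0.001  0.    -1.   ] F [-0.4 -0.3 -3.2] g 0.678 q7 -0.98
cm -0.05 0.04
turn 0.001
levelfix [-0.     0.001  0.   ]
```

>>> {"op": "send_rows", "data": {
  "rows": [
    {"gripper":-1,"linear":[0,0,-1],"dr":[0,0,0]},
    {"gripper":-1,"linear":[0,0,-1],"dr":[0,0,0]},
    {"gripper":-1,"linear":[0,0,-1],"dr":[0,0,0]},
    {"gripper":-1,"linear":[0,0,-0.8],"dr":[0,0,0]},
    {"gripper":-1,"linear":[0,0,0],"dr":[0,0,0]}
  ]
}}

```text
time_s: 22.65
position: [0.4749, 0.0145, 0.0617]
tool_rot: [-0.0, 0.888, 0.46, 0.0]
wrist_force: [-0.8, 0.1, -3.0]
grip_width: 0.679
```

Run:
```python
from h import *
state(.4745,.015,-35.2)
```

```text
t 22.65 pos [0.4749 0.0145 0.0617] jaw -35.3 toolz [ 0.     0.001 -1.   ] F [-0.8  0.1 -3. ] g 0.679 q7 -1.03
cm -0.04 0.05
turn 0.001
levelfix [-0.001  0.     0.   ]
```

>>> {"op": "send_rows", "data": {
  "rows": [
    {"gripper":-1,"linear":[0,0,-0.7],"dr":[0,0,0]},
    {"gripper":-1,"linear":[0,0,-0.4],"dr":[0,0,0]},
    {"gripper":-1,"linear":[0,0,-0.2],"dr":[0,0,0]},
    {"gripper":-1,"linear":[0,0,0],"dr":[0,0,0]}
  ]
}}

```text
time_s: 23.15
position: [0.4757, 0.0146, 0.0503]
tool_rot: [0.001, 0.888, 0.46, 0.0]
wrist_force: [0.1, 0.7, -3.2]
grip_width: 0.674
```

>>> {"op": "send_rows", "data": {
  "rows": [
    {"gripper":-1,"linear":[0,0,-0.2],"dr":[0,0,0]},
    {"gripper":-1,"linear":[0,0,-0.2],"dr":[0,0,0]},
    {"gripper":-1,"linear":[0,0,0],"dr":[0,0,0]}
  ]
}}

```text
time_s: 23.52
position: [0.4757, 0.0145, 0.0503]
tool_rot: [0.002, 0.888, 0.459, -0.001]
wrist_force: [-0.4, 0.1, -2.7]
grip_width: 0.677
```

>>> {"op": "send_rows", "data": {
  "rows": [
    {"gripper":-1,"linear":[0,0,-0.4],"dr":[0,0,0]},
    {"gripper":-1,"linear":[0,0,0],"dr":[0,0,0]}
  ]
}}

```text
time_s: 23.78
position: [0.476, 0.0145, 0.0493]
tool_rot: [0.003, 0.889, 0.458, -0.001]
wrist_force: [-1.0, 0.1, -3.6]
grip_width: 0.677
```

>>> {"op": "send_rows", "data": {
  "rows": [
    {"gripper":-1,"linear":[0,0,-0.5],"dr":[0,0,0]}
  ]
}}

```text
time_s: 23.9
position: [0.4765, 0.0148, 0.0467]
tool_rot: [0.004, 0.889, 0.457, -0.001]
wrist_force: [-11.3, -0.1, 41.7]
grip_width: 0.675
```

>>> {"op": "send_rows", "data": {
  "rows": [
    {"gripper":-1,"linear":[0,0,0.1],"dr":[0,0,0]},
    {"gripper":0.6,"linear":[0,0,0],"dr":[0,0,0]},
    {"gripper":0.6,"linear":[0,0,0],"dr":[0,0,0]},
    {"gripper":0.6,"linear":[0,0,0],"dr":[0,0,0]}
  ]
}}

```text
time_s: 24.4
position: [0.4776, 0.015, 0.0472]
tool_rot: [0.004, 0.889, 0.457, -0.0]
wrist_force: [-0.1, 0.5, -0.5]
grip_width: 0.797
```

Run:
```python
from h import *
state(.4745,.015,-35.2)
```

```text
t 24.4 pos [0.4776 0.015  0.0472] jaw -35.6 toolz [ 0.003 -0.007 -1.   ] F [-0.1  0.5 -0.5] g 0.797 q7 -1.07
cm -0.31 -0.0
turn 0.006
levelfix [0.007 0.003 0.   ]
```

Now up, then look.

>>> {"op": "send_rows", "data": {
  "rows": [
    {"gripper":0.6,"linear":[-0.2,0,1],"dr":[0,0,0]},
    {"gripper":0.6,"linear":[0,0,2],"dr":[0,0,0]},
    {"gripper":0.6,"linear":[0,0,3],"dr":[0,0,0]},
    {"gripper":0.6,"linear":[0,0,4],"dr":[0,0,0]},
    {"gripper":1,"linear":[-0.4,2,3],"dr":[0.007,0.003,0]},
    {"gripper":1,"linear":[1,5.5,0],"dr":[0,0,0]},
    {"gripper":1,"linear":[1,5.5,0],"dr":[0,0,0]},
    {"gripper":1,"linear":[1,5.5,0],"dr":[0,0,0]},
    {"gripper":1,"linear":[1,5,0],"dr":[0,0,0]}
  ]
}}

```text
time_s: 25.52
position: [0.5123, 0.2513, 0.1869]
tool_rot: [0.002, 0.892, 0.452, 0.003]
wrist_force: [0.9, -0.1, 0.4]
grip_width: 1.001
```

```bash
cat >> m.py <<'E'
def look(i):
    p,d=grab('top','t%s.png'%i);np.savez('t%s.npz'%i,p=p,d=d);P=cloud('top',d);Z=P[...,2]
    m=((Z>.045)&(Z<.068)&(P[...,0]>.33)&(P[...,0]<.65)&(P[...,1]>.13)&(P[...,1]<.46)).astype(np.uint8)
    n,l,s,c=cv2.connectedComponentsWithStats(m)
    for k in range(1,n):
        if s[k,4]>60:
            cc,r=cv2.minEnclosingCircle(P[l==k][:,:2].astype(np.float32)); print('blank',c[k].round(),s[k,4],np.round(cc,4),round(r,4))
    for k,q in dict(A=(.5676,.0301),B=(.474,.0141),C=(.49,-.0795),D=(.5836,-.0635)).items():
        rr=np.hypot(P[...,0]-q[0],P[...,1]-q[1]); mm=(rr<.027)&(rr>.0185); print(k,'annulus z med',np.nanmedian(Z[mm]).round(4))
E
python3 - <<'E'
from m import *
state(.535,.2476,-35.2)
look(5); grab('scene','s5.png')
E
```

```text
t 25.52 pos [0.5123 0.2513 0.1869] jaw -36.3 toolz [ 0.007 -0.001 -1.   ] F [ 0.9 -0.1  0.4] g 1.001 q7 -1.41
cm 2.27 -0.37
turn 0.018
levelfix [0.001 0.007 0.   ]
blank [162. 197.] 125 [0.5335 0.2445] 0.028
A annulus z med 0.0245
B annulus z med 0.0806
C annulus z med 0.0248
D annulus z med 0.0249
```

View pics/s5.png

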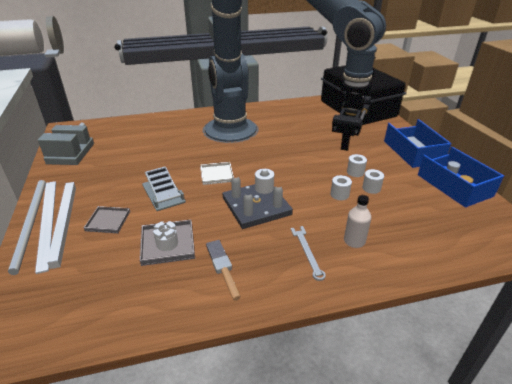

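Blank3 is on mandrel B at (264,180), with its rim at z 0.081 (seated = 0.081). The other three blanks are unchanged. Next is blank1.

>>> {"op": "send_rows", "data": {
  "rows": [
    {"gripper":1,"linear":[2.2,-0.5,0],"dr":[0,0.007,0.018]},
    {"gripper":1,"linear":[0.2,0,0],"dr":[0,0,0]},
    {"gripper":1,"linear":[0,0,-2],"dr":[0,0,0]},
    {"gripper":1,"linear":[0,0,-3],"dr":[0,0,0]},
    {"gripper":1,"linear":[0,0,-3],"dr":[0,0,0]},
    {"gripper":1,"linear":[0,0,-1],"dr":[0,0,0]},
    {"gripper":1,"linear":[0,0,0],"dr":[0,0,0]}
  ]
}}

```text
time_s: 26.5
position: [0.53, 0.2489, 0.0926]
tool_rot: [-0.002, 0.886, 0.464, -0.002]
wrist_force: [-0.5, 0.8, 0.3]
grip_width: 1.001
```

Run:
```python
from h import *
state(.535,.2476,-35.2)
```

```text
t 26.5 pos [0.53   0.2489 0.0926] jaw -34.7 toolz [-0.005  0.001 -1.   ] F [-0.5  0.8  0.3] g 1.001 q7 -1.43
cm 0.5 -0.13
turn -0.009
levelfix [-0.001 -0.005 -0.   ]
```

>>> {"op": "send_rows", "data": {
  "rows": [
    {"gripper":1,"linear":[0.5,-0.2,0],"dr":[0,-0.005,-0.009]},
    {"gripper":1,"linear":[0,0,-1.5],"dr":[0,0,0]},
    {"gripper":1,"linear":[0,0,-2],"dr":[0,0,0]},
    {"gripper":1,"linear":[0,0,-1.2],"dr":[0,0,0]},
    {"gripper":1,"linear":[0,0,-0.7],"dr":[0,0,0]},
    {"gripper":1,"linear":[0,0,0],"dr":[0,0,0]}
  ]
}}

```text
time_s: 27.25
position: [0.5361, 0.2471, 0.0364]
tool_rot: [-0.0, 0.888, 0.46, 0.002]
wrist_force: [-0.4, -1.1, 0.3]
grip_width: 1.002
```

Run:
```python
from h import *
state(.535,.2476,-35.2)
```

```text
t 27.25 pos [0.5361 0.2471 0.0364] jaw -35.2 toolz [ 0.003  0.002 -1.   ] F [-0.4 -1.1  0.3] g 1.002 q7 -1.48
cm -0.11 0.05
turn 0.001
levelfix [-0.002  0.003  0.   ]
```

>>> {"op": "send_rows", "data": {
  "rows": [
    {"gripper":1,"linear":[-0.1,0,-0.7],"dr":[-0.002,0.003,0]},
    {"gripper":1,"linear":[0,0,-0.5],"dr":[0,0,0]},
    {"gripper":1,"linear":[0,0,0],"dr":[0,0,0]},
    {"gripper":-1,"linear":[0,0,0],"dr":[0,0,0]},
    {"gripper":-1,"linear":[0,0,0],"dr":[0,0,0]},
    {"gripper":-1,"linear":[0,0,0],"dr":[0,0,0]},
    {"gripper":-1,"linear":[0,0,0],"dr":[0,0,0]},
    {"gripper":-1,"linear":[0,0,0],"dr":[0,0,0]}
  ]
}}

```text
time_s: 28.25
position: [0.5358, 0.2478, 0.0249]
tool_rot: [-0.0, 0.888, 0.46, 0.001]
wrist_force: [-0.6, 0.3, 0.2]
grip_width: 0.693
```

Run:
```python
from h import *
state(.535,.2476,-35.2)
```

```text
t 28.25 pos [0.5358 0.2478 0.0249] jaw -35.2 toolz [ 0.002  0.002 -1.   ] F [-0.6  0.3  0.2] g 0.693 q7 -1.49
cm -0.08 -0.02
turn 0.001
levelfix [-0.002  0.002  0.   ]
```

>>> {"op": "send_rows", "data": {
  "rows": [
    {"gripper":-1,"linear":[0,0,1.5],"dr":[0,0,0]},
    {"gripper":-1,"linear":[0,0,3],"dr":[0,0,0]},
    {"gripper":-1,"linear":[0,0,5],"dr":[0,0,0]},
    {"gripper":-1,"linear":[0,0,5],"dr":[0,0,0]},
    {"gripper":-1,"linear":[0.5,-2.5,0],"dr":[0,0,0]},
    {"gripper":-1,"linear":[0.9,-5,0],"dr":[0,0,0]},
    {"gripper":-1,"linear":[0.9,-5,0],"dr":[0,0,0]},
    {"gripper":-1,"linear":[0.9,-5,0],"dr":[0,0,0]},
    {"gripper":-1,"linear":[0.9,-5,0],"dr":[0,0,0]},
    {"gripper":-1,"linear":[0.5,-3,0],"dr":[0,0,0]}
  ]
}}

```text
time_s: 29.5
position: [0.578, -0.0118, 0.1811]
tool_rot: [0.0, 0.886, 0.464, 0.002]
wrist_force: [0.2, 0.5, -3.6]
grip_width: 0.688
```

Run:
```python
from h import *
state(.5844,-.0633,-35.2)
```

```text
t 29.5 pos [ 0.578  -0.0118  0.1811] jaw -34.7 toolz [ 0.004  0.002 -1.   ] F [ 0.2  0.5 -3.6] g 0.688 q7 -0.88
cm 0.64 -5.15
turn -0.009
levelfix [-0.002  0.004  0.   ]
```

>>> {"op": "send_rows", "data": {
  "rows": [
    {"gripper":-1,"linear":[0.4,-3,0],"dr":[0,0,-0.009]},
    {"gripper":-1,"linear":[0.2,-1,0],"dr":[0,0,0]},
    {"gripper":-1,"linear":[0,-0.3,0],"dr":[0,0,0]},
    {"gripper":-1,"linear":[0,0,-1],"dr":[0,0,0]},
    {"gripper":-1,"linear":[0,0,-1.5],"dr":[0,0,0]},
    {"gripper":-1,"linear":[0,0,-1],"dr":[0,0,0]},
    {"gripper":-1,"linear":[0,0,0],"dr":[0,0,0]}
  ]
}}

```text
time_s: 30.38
position: [0.582, -0.0533, 0.1442]
tool_rot: [-0.001, 0.887, 0.462, 0.002]
wrist_force: [0.1, -0.5, -3.3]
grip_width: 0.694
```

Run:
```python
from h import *
state(.5844,-.0633,-35.2)
```

```text
t 30.38 pos [ 0.582  -0.0533  0.1442] jaw -35.0 toolz [ 0.002  0.004 -1.   ] F [ 0.1 -0.5 -3.3] g 0.694 q7 -0.83
cm 0.24 -1.0
turn -0.003
levelfix [-0.004  0.002  0.   ]
```

>>> {"op": "send_rows", "data": {
  "rows": [
    {"gripper":-1,"linear":[0.2,-1,0],"dr":[-0.004,0,0]},
    {"gripper":-1,"linear":[0,0,0],"dr":[0,0,0]},
    {"gripper":-1,"linear":[0,0,-0.8],"dr":[0,0,0]},
    {"gripper":-1,"linear":[0,0,-0.7],"dr":[0,0,0]},
    {"gripper":-1,"linear":[0,0,0],"dr":[0,0,0]}
  ]
}}

```text
time_s: 31.0
position: [0.5847, -0.0641, 0.1287]
tool_rot: [0.001, 0.887, 0.462, 0.001]
wrist_force: [0.0, 0.0, -2.1]
grip_width: 0.688
```

Run:
```python
from h import *
state(.5844,-.0633,-35.2)
```

```text
t 31.0 pos [ 0.5847 -0.0641  0.1287] jaw -35.0 toolz [ 0.003 -0.    -1.   ] F [ 0.   0.  -2.1] g 0.688 q7 -0.83
cm -0.03 0.08
turn -0.003
levelfix [0.    0.003 0.   ]
```

>>> {"op": "send_rows", "data": {
  "rows": [
    {"gripper":-1,"linear":[0,0.1,-0.6],"dr":[0,0,0]},
    {"gripper":-1,"linear":[0,0,-0.6],"dr":[0,0,0]},
    {"gripper":-1,"linear":[0,0,-0.6],"dr":[0,0,0]},
    {"gripper":-1,"linear":[0,0,-0.6],"dr":[0,0,0]},
    {"gripper":-1,"linear":[0,0,0],"dr":[0,0,0]}
  ]
}}

```text
time_s: 31.62
position: [0.5843, -0.0632, 0.1028]
tool_rot: [0.001, 0.887, 0.462, 0.0]
wrist_force: [-0.6, -0.3, -1.5]
grip_width: 0.686
```

Run:
```python
from h import *
state(.5844,-.0633,-35.2)
```

```text
t 31.62 pos [ 0.5843 -0.0632  0.1028] jaw -35.0 toolz [ 0.002 -0.001 -1.   ] F [-0.6 -0.3 -1.5] g 0.686 q7 -0.85
cm 0.01 -0.01
turn -0.003
levelfix [0.001 0.002 0.   ]
```

>>> {"op": "send_rows", "data": {
  "rows": [
    {"gripper":-1,"linear":[0,0,-1],"dr":[0,0,0]},
    {"gripper":-1,"linear":[0,0,-1],"dr":[0,0,0]},
    {"gripper":-1,"linear":[0,0,-1],"dr":[0,0,0]},
    {"gripper":-1,"linear":[0,0,-1],"dr":[0,0,0]},
    {"gripper":-1,"linear":[0,0,-0.5],"dr":[0,0,0]},
    {"gripper":-1,"linear":[0,0,0],"dr":[0,0,0]}
  ]
}}

```text
time_s: 32.38
position: [0.584, -0.0633, 0.0541]
tool_rot: [0.001, 0.887, 0.462, 0.0]
wrist_force: [-1.2, 0.0, -2.9]
grip_width: 0.688
```

Run:
```python
from h import *
state(.5844,-.0633,-35.2)
```

```text
t 32.38 pos [ 0.584  -0.0633  0.0541] jaw -35.0 toolz [ 0.001 -0.001 -1.   ] F [-1.2  0.  -2.9] g 0.688 q7 -0.88
cm 0.04 -0.0
turn -0.003
levelfix [0.001 0.001 0.   ]
```

>>> {"op": "send_rows", "data": {
  "rows": [
    {"gripper":-1,"linear":[0,0,-0.3],"dr":[0,0,0]},
    {"gripper":-1,"linear":[0,0,-0.2],"dr":[0,0,0]}
  ]
}}

```text
time_s: 32.62
position: [0.5844, -0.0635, 0.0498]
tool_rot: [0.001, 0.887, 0.461, 0.0]
wrist_force: [-4.4, -1.1, 11.0]
grip_width: 0.688
```

>>> {"op": "send_rows", "data": {
  "rows": [
    {"gripper":0.6,"linear":[0,0,0],"dr":[0,0,0]},
    {"gripper":0.6,"linear":[0,0,0],"dr":[0,0,0]},
    {"gripper":0.6,"linear":[0,0,0],"dr":[0,0,0]},
    {"gripper":0.6,"linear":[0,0,1],"dr":[0,0,0]},
    {"gripper":0.6,"linear":[0,0,2],"dr":[0,0,0]},
    {"gripper":0.6,"linear":[0,0,4],"dr":[0,0,0]},
    {"gripper":0.6,"linear":[0,0,5],"dr":[0,0,0]},
    {"gripper":1,"linear":[-1.5,3,2],"dr":[0,0,0]},
    {"gripper":1,"linear":[-2,5.4,0],"dr":[0,0,0]},
    {"gripper":1,"linear":[-2,5.4,0],"dr":[0,0,0]}
  ]
}}

```text
time_s: 33.88
position: [0.5331, 0.074, 0.2008]
tool_rot: [0.004, 0.89, 0.457, 0.007]
wrist_force: [0.6, 0.3, -0.9]
grip_width: 0.985
```

Run:
```python
from m import *
state(.4272,.3545,-35.2)
look(6);grab('scene','s6.png')
```

```text
t 33.88 pos [0.5331 0.074  0.2008] jaw -35.6 toolz [ 0.015 -0.001 -1.   ] F [ 0.6  0.3 -0.9] g 0.985 q7 -1.05
cm -10.59 28.05
turn 0.008
levelfix [0.001 0.015 0.   ]
blank [120. 195.] 235 [0.5275 0.3652] 0.0305
blank [122. 229.] 246 [0.4278 0.3545] 0.0311
A annulus z med 0.3024
B annulus z med 0.5786
C annulus z med 0.0247
D annulus z med 0.0807
```

View pics/s6.png

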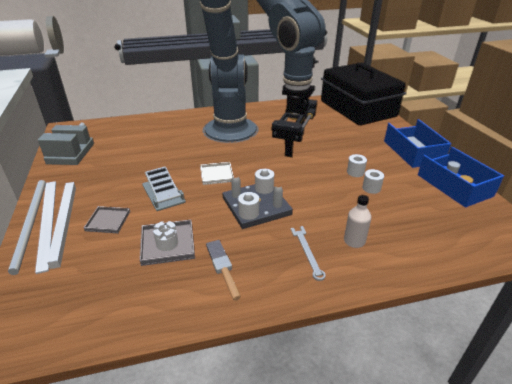

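Mandrels B and D are loaded, at (264,180) and (249,205). Blanks 0 and 2 have not moved. Next is blank2.

>>> {"op": "send_rows", "data": {
  "rows": [
    {"gripper":1,"linear":[-1.9,5.2,0],"dr":[0,0,0]},
    {"gripper":1,"linear":[-1.9,5.2,0],"dr":[0,0,0]},
    {"gripper":1,"linear":[-1.9,5.2,0],"dr":[0,0,0]},
    {"gripper":1,"linear":[-1.9,5.2,0],"dr":[0,0,0]},
    {"gripper":1,"linear":[-1.4,4,0],"dr":[0,0.015,0]},
    {"gripper":1,"linear":[-0.5,1.5,0],"dr":[0,0,0]},
    {"gripper":1,"linear":[0,0,-2],"dr":[0,0,0]},
    {"gripper":1,"linear":[0,0,-2],"dr":[0,0,0]},
    {"gripper":1,"linear":[0,0,0],"dr":[0,0,0]}
  ]
}}

```text
time_s: 35.1
position: [0.4369, 0.3464, 0.1663]
tool_rot: [0.001, 0.888, 0.46, 0.005]
wrist_force: [-0.0, -0.9, 0.7]
grip_width: 0.997
```

Run:
```python
from m import *
state(.4275,.3545,-35.2)
```

```text
t 35.1 pos [0.4369 0.3464 0.1663] jaw -35.2 toolz [ 0.01   0.002 -1.   ] F [-0.  -0.9  0.7] g 0.997 q7 -1.65
cm -0.94 0.81
turn 0.0
levelfix [-0.002  0.01   0.   ]
```

>>> {"op": "send_rows", "data": {
  "rows": [
    {"gripper":1,"linear":[-0.9,0.8,0],"dr":[0,0.01,0]},
    {"gripper":1,"linear":[0,0,0],"dr":[0,0,0]},
    {"gripper":1,"linear":[0,0,-2],"dr":[0,0,0]},
    {"gripper":1,"linear":[0,0,-2.5],"dr":[0,0,0]},
    {"gripper":1,"linear":[0,0,-1.5],"dr":[0,0,0]},
    {"gripper":1,"linear":[0,0,0],"dr":[0,0,0]}
  ]
}}

```text
time_s: 35.85
position: [0.4308, 0.3555, 0.1096]
tool_rot: [-0.001, 0.889, 0.459, 0.005]
wrist_force: [-0.2, 0.3, -0.2]
grip_width: 0.997
```

Run:
```python
from m import *
state(.4275,.3545,-35.2)
```

```text
t 35.85 pos [0.4308 0.3555 0.1096] jaw -35.4 toolz [ 0.007  0.007 -1.   ] F [-0.2  0.3 -0.2] g 0.997 q7 -1.72
cm -0.33 -0.1
turn 0.003
levelfix [-0.007  0.007  0.   ]
```

>>> {"op": "send_rows", "data": {
  "rows": [
    {"gripper":1,"linear":[-0.3,-0.1,-1.5],"dr":[-0.007,0.007,0]},
    {"gripper":1,"linear":[0,0,-2],"dr":[0,0.002,0]},
    {"gripper":1,"linear":[-0.1,-0.1,-2],"dr":[0,0.002,0]},
    {"gripper":1,"linear":[-0.1,0,-1.2],"dr":[0,0,0]},
    {"gripper":1,"linear":[0,0,-0.6],"dr":[0,0,0]},
    {"gripper":1,"linear":[0,0,0],"dr":[0,0,0]}
  ]
}}

```text
time_s: 36.6
position: [0.4262, 0.3541, 0.0329]
tool_rot: [-0.001, 0.889, 0.459, -0.001]
wrist_force: [-0.4, -1.2, 0.6]
grip_width: 1.0
```

Run:
```python
from m import *
state(.4275,.3545,-35.2)
```

```text
t 36.6 pos [0.4262 0.3541 0.0329] jaw -35.4 toolz [-0.003  0.    -1.   ] F [-0.4 -1.2  0.6] g 1.0 q7 -1.8
cm 0.13 0.04
turn 0.003
levelfix [-0.    -0.003 -0.   ]
```

>>> {"op": "send_rows", "data": {
  "rows": [
    {"gripper":1,"linear":[0.1,0,-0.7],"dr":[0,-0.003,0]},
    {"gripper":1,"linear":[0,0,-0.1],"dr":[0,0,0]},
    {"gripper":1,"linear":[0,0,0],"dr":[0,0,0]},
    {"gripper":-1,"linear":[0,0,0],"dr":[0,0,0]},
    {"gripper":-1,"linear":[0,0,0],"dr":[0,0,0]},
    {"gripper":-1,"linear":[0,0,0],"dr":[0,0,0]},
    {"gripper":-1,"linear":[0,0,0],"dr":[0,0,0]},
    {"gripper":-1,"linear":[0,0,0],"dr":[0,0,0]}
  ]
}}

```text
time_s: 37.6
position: [0.4282, 0.3553, 0.0261]
tool_rot: [-0.001, 0.889, 0.459, 0.002]
wrist_force: [-0.1, 0.4, 0.0]
grip_width: 0.691
```

Run:
```python
from m import *
state(.4275,.3545,-35.2)
```

```text
t 37.6 pos [0.4282 0.3553 0.0261] jaw -35.4 toolz [ 0.003  0.003 -1.   ] F [-0.1  0.4  0. ] g 0.691 q7 -1.81
cm -0.07 -0.08
turn 0.003
levelfix [-0.003  0.003  0.   ]
```

>>> {"op": "send_rows", "data": {
  "rows": [
    {"gripper":-1,"linear":[0,0,1.5],"dr":[0,0,0]},
    {"gripper":-1,"linear":[0,0,3],"dr":[0,0,0]},
    {"gripper":-1,"linear":[0,0,5],"dr":[0,0,0]},
    {"gripper":-1,"linear":[0,0,5],"dr":[0,0,0]},
    {"gripper":-1,"linear":[0.3,-2.5,1],"dr":[0,0,0]},
    {"gripper":-1,"linear":[0.8,-5,0],"dr":[0,0,0]},
    {"gripper":-1,"linear":[0.8,-5,0],"dr":[0,0,0]},
    {"gripper":-1,"linear":[0.8,-5,0],"dr":[0,0,0]},
    {"gripper":-1,"linear":[0.8,-5,0],"dr":[0,0,0]},
    {"gripper":-1,"linear":[0.8,-5,0],"dr":[0,0,0]}
  ]
}}

```text
time_s: 38.85
position: [0.4658, 0.0744, 0.1904]
tool_rot: [-0.0, 0.886, 0.464, 0.001]
wrist_force: [0.9, -0.1, -4.0]
grip_width: 0.689
```

Run:
```python
from m import *
state(.4906,-.0788,-35.2)
```

```text
t 38.85 pos [0.4658 0.0744 0.1904] jaw -34.7 toolz [ 0.002  0.002 -1.   ] F [ 0.9 -0.1 -4. ] g 0.689 q7 -1.02
cm 2.48 -15.32
turn -0.009
levelfix [-0.002  0.002  0.   ]
```

>>> {"op": "send_rows", "data": {
  "rows": [
    {"gripper":-1,"linear":[0.8,-5,0],"dr":[0,0,-0.009]},
    {"gripper":-1,"linear":[0.7,-4.5,0],"dr":[0,0,0]},
    {"gripper":-1,"linear":[0.6,-2.8,0],"dr":[0,0,0]},
    {"gripper":-1,"linear":[0.3,-1,0],"dr":[0,0,0]},
    {"gripper":-1,"linear":[0,0,-1],"dr":[0,0,0]},
    {"gripper":-1,"linear":[0,0,-1.5],"dr":[0,0,0]},
    {"gripper":-1,"linear":[0,0,-1],"dr":[0,0,0]},
    {"gripper":-1,"linear":[0,0,0],"dr":[0,0,0]}
  ]
}}

```text
time_s: 39.85
position: [0.486, -0.0621, 0.1541]
tool_rot: [-0.001, 0.888, 0.46, 0.0]
wrist_force: [-0.2, 0.1, -2.9]
grip_width: 0.692
```

Run:
```python
from m import *
state(.4906,-.0788,-35.2)
```

```text
t 39.85 pos [ 0.486  -0.0621  0.1541] jaw -35.2 toolz [-0.001  0.002 -1.   ] F [-0.2  0.1 -2.9] g 0.692 q7 -0.77
cm 0.46 -1.67
turn -0.001
levelfix [-0.002 -0.001 -0.   ]
```

>>> {"op": "send_rows", "data": {
  "rows": [
    {"gripper":-1,"linear":[0.4,-1.6,0],"dr":[0,0,0]},
    {"gripper":-1,"linear":[0,0,0],"dr":[0,0,0]},
    {"gripper":-1,"linear":[0,0,-1],"dr":[0,0,0]},
    {"gripper":-1,"linear":[0,0,-0.8],"dr":[0,0,0]},
    {"gripper":-1,"linear":[0,0,-0.5],"dr":[0,0,0]},
    {"gripper":-1,"linear":[0,0,0],"dr":[0,0,0]}
  ]
}}

```text
time_s: 40.6
position: [0.4908, -0.0789, 0.1297]
tool_rot: [-0.001, 0.888, 0.461, 0.0]
wrist_force: [-0.2, 0.7, -3.8]
grip_width: 0.694
```

Run:
```python
from m import *
state(.4906,-.0788,-35.2)
```

```text
t 40.6 pos [ 0.4908 -0.0789  0.1297] jaw -35.1 toolz [-0.     0.002 -1.   ] F [-0.2  0.7 -3.8] g 0.694 q7 -0.76
cm -0.02 0.01
turn -0.001
levelfix [-0.002 -0.    -0.   ]
```

>>> {"op": "send_rows", "data": {
  "rows": [
    {"gripper":-1,"linear":[0,0,-0.6],"dr":[0,0,0]},
    {"gripper":-1,"linear":[0,0,-0.6],"dr":[0,0,0]},
    {"gripper":-1,"linear":[0,0,-0.6],"dr":[0,0,0]},
    {"gripper":-1,"linear":[0,0,-0.6],"dr":[0,0,0]},
    {"gripper":-1,"linear":[0,0,0],"dr":[0,0,0]}
  ]
}}

```text
time_s: 41.22
position: [0.4908, -0.0789, 0.1041]
tool_rot: [-0.001, 0.887, 0.461, 0.0]
wrist_force: [-0.4, 1.0, -3.5]
grip_width: 0.695
```

Run:
```python
from m import *
state(.4906,-.0788,-35.2)
```

```text
t 41.23 pos [ 0.4908 -0.0789  0.1041] jaw -35.1 toolz [-0.     0.002 -1.   ] F [-0.4  1.  -3.5] g 0.695 q7 -0.79
cm -0.02 0.01
turn -0.002
levelfix [-0.002 -0.    -0.   ]
```

>>> {"op": "send_rows", "data": {
  "rows": [
    {"gripper":-1,"linear":[0,0,-1],"dr":[0,0,0]},
    {"gripper":-1,"linear":[0,0,-1],"dr":[0,0,0]},
    {"gripper":-1,"linear":[0,0,-1],"dr":[0,0,0]},
    {"gripper":-1,"linear":[0,0,-1],"dr":[0,0,0]},
    {"gripper":-1,"linear":[0,0,-0.5],"dr":[0,0,0]},
    {"gripper":-1,"linear":[0,0,0],"dr":[0,0,0]}
  ]
}}

```text
time_s: 41.98
position: [0.4907, -0.079, 0.0556]
tool_rot: [-0.001, 0.888, 0.461, 0.0]
wrist_force: [-0.1, 0.1, -4.2]
grip_width: 0.693
```

Run:
```python
from m import *
state(.4906,-.0788,-35.2)
```

```text
t 41.98 pos [ 0.4907 -0.079   0.0556] jaw -35.1 toolz [-0.001  0.002 -1.   ] F [-0.1  0.1 -4.2] g 0.693 q7 -0.84
cm -0.01 0.02
turn -0.001
levelfix [-0.002 -0.001 -0.   ]
```

>>> {"op": "send_rows", "data": {
  "rows": [
    {"gripper":-1,"linear":[0,0,-0.3],"dr":[0,0,0]},
    {"gripper":-1,"linear":[0,0,-0.2],"dr":[0,0,0]}
  ]
}}

```text
time_s: 42.22
position: [0.4909, -0.0792, 0.051]
tool_rot: [-0.001, 0.888, 0.461, 0.0]
wrist_force: [-4.7, -0.2, 14.1]
grip_width: 0.692
```

>>> {"op": "send_rows", "data": {
  "rows": [
    {"gripper":0.6,"linear":[0,0,0],"dr":[0,0,0]},
    {"gripper":0.6,"linear":[0,0,0],"dr":[0,0,0]},
    {"gripper":0.6,"linear":[0,0,0],"dr":[0,0,0]},
    {"gripper":0.6,"linear":[0,0,1],"dr":[0,0,0]},
    {"gripper":0.6,"linear":[0,0,2],"dr":[0,0,0]},
    {"gripper":0.6,"linear":[0,0,4],"dr":[0,0,0]},
    {"gripper":0.6,"linear":[0,0,5],"dr":[0,0,0]},
    {"gripper":1,"linear":[0.2,3,2],"dr":[0,0,0]},
    {"gripper":1,"linear":[0.5,5.8,0],"dr":[0,0,0]},
    {"gripper":1,"linear":[0.5,5.8,0],"dr":[0,0,0]}
  ]
}}

```text
time_s: 43.48
position: [0.5069, 0.066, 0.2022]
tool_rot: [0.003, 0.89, 0.455, 0.006]
wrist_force: [0.6, 0.5, 0.5]
grip_width: 0.983
```

>>> {"op": "send_rows", "data": {
  "rows": [
    {"gripper":1,"linear":[0.5,5.8,0],"dr":[0,0,0]},
    {"gripper":1,"linear":[0.5,5.8,0],"dr":[0,0,0]},
    {"gripper":1,"linear":[0.5,5.5,0],"dr":[0,0,0]},
    {"gripper":1,"linear":[0,0,0],"dr":[0,0,0]}
  ]
}}

```text
time_s: 43.98
position: [0.5212, 0.2483, 0.2066]
tool_rot: [0.002, 0.889, 0.459, 0.009]
wrist_force: [0.7, 0.3, -0.7]
grip_width: 1.002
```

Run:
```python
from m import *
state(.5278,.3648,-35.2)
look(7);grab('scene','s7.png')
```

```text
t 43.98 pos [0.5212 0.2483 0.2066] jaw -35.4 toolz [ 0.018  0.005 -1.   ] F [ 0.7  0.3 -0.7] g 1.002 q7 -1.39
cm 0.66 11.65
turn 0.004
levelfix [-0.005  0.018  0.   ]
A annulus z med 0.0247
B annulus z med 0.0805
C annulus z med 0.0809
D annulus z med 0.0805
```

View pics/s7.png

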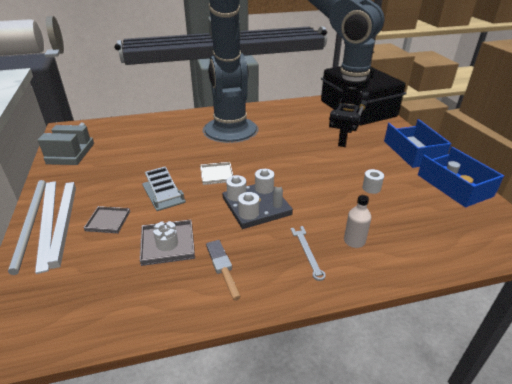

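Mandrels B, C and D are seated, with rims at 0.081. The last blank is still at (373,181) and hasn't moved.

>>> {"op": "send_rows", "data": {
  "rows": [
    {"gripper":1,"linear":[0.2,5,0],"dr":[-0.005,0.018,0]},
    {"gripper":1,"linear":[0.2,4,0],"dr":[0,0,0]},
    {"gripper":1,"linear":[0.1,1.5,0],"dr":[0,0,0]},
    {"gripper":1,"linear":[0,0,-2],"dr":[0,0,0]},
    {"gripper":1,"linear":[0,0,-3],"dr":[0,0,0]},
    {"gripper":1,"linear":[0,0,-3],"dr":[0,0,0]},
    {"gripper":1,"linear":[0,0,-1],"dr":[0,0,0]},
    {"gripper":1,"linear":[0,0,0],"dr":[0,0,0]}
  ]
}}

```text
time_s: 45.08
position: [0.5323, 0.3272, 0.1096]
tool_rot: [0.01, 0.896, 0.444, -0.006]
wrist_force: [0.0, 0.2, -0.1]
grip_width: 1.001
```

Run:
```python
from m import *
state(.5278,.3648,-35.2)
```

```text
t 45.08 pos [0.5323 0.3272 0.1096] jaw -37.2 toolz [-0.002 -0.022 -1.   ] F [ 0.   0.2 -0.1] g 1.001 q7 -1.61
cm -0.45 3.76
turn 0.036
levelfix [ 0.022 -0.002  0.   ]
```

>>> {"op": "send_rows", "data": {
  "rows": [
    {"gripper":1,"linear":[-0.4,2.5,0],"dr":[0.022,0,0.036]},
    {"gripper":1,"linear":[-0.1,1.2,0],"dr":[0,0,0]},
    {"gripper":1,"linear":[0,0,0],"dr":[0,0,0]},
    {"gripper":1,"linear":[0,0,0],"dr":[0,0,0]}
  ]
}}

```text
time_s: 45.58
position: [0.528, 0.3686, 0.1128]
tool_rot: [-0.002, 0.887, 0.462, 0.003]
wrist_force: [1.0, 0.3, 0.1]
grip_width: 0.999
```

Run:
```python
from m import *
state(.5278,.3648,-35.2)
```

```text
t 45.58 pos [0.528  0.3686 0.1128] jaw -35.0 toolz [ 0.003  0.005 -1.   ] F [1.  0.3 0.1] g 0.999 q7 -1.62
cm -0.02 -0.38
turn -0.004
levelfix [-0.005  0.003  0.   ]
```

>>> {"op": "send_rows", "data": {
  "rows": [
    {"gripper":1,"linear":[0,-0.4,-1],"dr":[-0.005,0,0]},
    {"gripper":1,"linear":[0,0,-2],"dr":[0,0,0]},
    {"gripper":1,"linear":[0,0,-2],"dr":[0,0,0]},
    {"gripper":1,"linear":[0,0,-1.5],"dr":[0,0,0]},
    {"gripper":1,"linear":[0,0,-0.6],"dr":[0,0,0]},
    {"gripper":1,"linear":[0,0,0],"dr":[0,0,0]}
  ]
}}

```text
time_s: 46.32
position: [0.5272, 0.3621, 0.0348]
tool_rot: [0.002, 0.887, 0.461, -0.001]
wrist_force: [0.1, -0.5, -0.5]
grip_width: 1.001
```

Run:
```python
from m import *
state(.5278,.3648,-35.2)
```

```text
t 46.33 pos [0.5272 0.3621 0.0348] jaw -35.1 toolz [ 0.    -0.003 -1.   ] F [ 0.1 -0.5 -0.5] g 1.001 q7 -1.67
cm 0.06 0.27
turn -0.002
levelfix [0.003 0.    0.   ]
```

>>> {"op": "send_rows", "data": {
  "rows": [
    {"gripper":1,"linear":[0.1,0.3,-0.5],"dr":[0.003,0,0]},
    {"gripper":1,"linear":[0,0,-0.5],"dr":[0,0,0]},
    {"gripper":1,"linear":[0,0,0],"dr":[0,0,0]},
    {"gripper":-1,"linear":[0,0,0],"dr":[0,0,0]},
    {"gripper":-1,"linear":[0,0,0],"dr":[0,0,0]},
    {"gripper":-1,"linear":[0,0,0],"dr":[0,0,0]},
    {"gripper":-1,"linear":[0,0,0],"dr":[0,0,0]},
    {"gripper":-1,"linear":[0,0,0],"dr":[0,0,0]}
  ]
}}

```text
time_s: 47.32
position: [0.5296, 0.3664, 0.0261]
tool_rot: [-0.0, 0.887, 0.461, 0.002]
wrist_force: [0.0, 0.4, -1.2]
grip_width: 0.678
```

Run:
```python
from m import *
state(.5278,.3648,-35.2)
```

```text
t 47.33 pos [0.5296 0.3664 0.0261] jaw -35.1 toolz [ 0.004  0.002 -1.   ] F [ 0.   0.4 -1.2] g 0.678 q7 -1.67
cm -0.18 -0.16
turn -0.002
levelfix [-0.002  0.004  0.   ]
```

>>> {"op": "send_rows", "data": {
  "rows": [
    {"gripper":-1,"linear":[0,0,1.5],"dr":[0,0,0]},
    {"gripper":-1,"linear":[0,0,3],"dr":[0,0,0]},
    {"gripper":-1,"linear":[0,0,5],"dr":[0,0,0]},
    {"gripper":-1,"linear":[0,0,5],"dr":[0,0,0]},
    {"gripper":-1,"linear":[0.3,-2.5,1],"dr":[0,0,0]},
    {"gripper":-1,"linear":[0.7,-5,0],"dr":[0,0,0]},
    {"gripper":-1,"linear":[0.7,-5,0],"dr":[0,0,0]},
    {"gripper":-1,"linear":[0.7,-5,0],"dr":[0,0,0]},
    {"gripper":-1,"linear":[0.7,-5,0],"dr":[0,0,0]},
    {"gripper":-1,"linear":[0.6,-4.5,0],"dr":[0,0,0]}
  ]
}}

```text
time_s: 48.58
position: [0.5609, 0.0927, 0.1915]
tool_rot: [-0.001, 0.884, 0.467, 0.002]
wrist_force: [0.7, 0.6, -2.8]
grip_width: 0.673
```

Run:
```python
from m import *
state(.5689,.032,-35.2)
```

```text
t 48.58 pos [0.5609 0.0927 0.1915] jaw -34.4 toolz [ 0.003  0.003 -1.   ] F [ 0.7  0.6 -2.8] g 0.673 q7 -1.08
cm 0.8 -6.07
turn -0.015
levelfix [-0.003  0.003  0.   ]
```

>>> {"op": "send_rows", "data": {
  "rows": [
    {"gripper":-1,"linear":[0.4,-3,0],"dr":[0,0,-0.015]},
    {"gripper":-1,"linear":[0.2,-1.5,0],"dr":[0,0,0]},
    {"gripper":-1,"linear":[0,0,0],"dr":[0,0,0]},
    {"gripper":-1,"linear":[0,0,-1],"dr":[0,0,0]},
    {"gripper":-1,"linear":[0,0,-1.5],"dr":[0,0,0]},
    {"gripper":-1,"linear":[0,0,-1],"dr":[0,0,0]},
    {"gripper":-1,"linear":[0,0,0],"dr":[0,0,0]}
  ]
}}

```text
time_s: 49.45
position: [0.5648, 0.0477, 0.1544]
tool_rot: [-0.002, 0.887, 0.461, 0.001]
wrist_force: [0.1, 0.1, -2.5]
grip_width: 0.677
```

Run:
```python
from m import *
state(.5689,.032,-35.2)
```

```text
t 49.45 pos [0.5648 0.0477 0.1544] jaw -35.1 toolz [ 0.001  0.004 -1.   ] F [ 0.1  0.1 -2.5] g 0.677 q7 -1.04
cm 0.41 -1.57
turn -0.001
levelfix [-0.004  0.001  0.   ]
```

>>> {"op": "send_rows", "data": {
  "rows": [
    {"gripper":-1,"linear":[0.4,-1.5,0],"dr":[-0.004,0,0]},
    {"gripper":-1,"linear":[0,0,0],"dr":[0,0,0]},
    {"gripper":-1,"linear":[0,0,-1],"dr":[0,0,0]},
    {"gripper":-1,"linear":[0,0,-0.8],"dr":[0,0,0]},
    {"gripper":-1,"linear":[0,0,-0.5],"dr":[0,0,0]},
    {"gripper":-1,"linear":[0,0,0],"dr":[0,0,0]}
  ]
}}

```text
time_s: 50.2
position: [0.5696, 0.0316, 0.1301]
tool_rot: [0.0, 0.888, 0.461, 0.001]
wrist_force: [0.1, 0.1, -3.8]
grip_width: 0.676
```

Run:
```python
from m import *
state(.5689,.032,-35.2)
```

```text
t 50.2 pos [0.5696 0.0316 0.1301] jaw -35.1 toolz [ 0.002 -0.    -1.   ] F [ 0.1  0.1 -3.8] g 0.676 q7 -1.03
cm -0.07 0.04
turn -0.001
levelfix [0.    0.002 0.   ]
```

>>> {"op": "send_rows", "data": {
  "rows": [
    {"gripper":-1,"linear":[-0.1,0,-0.6],"dr":[0,0,0]},
    {"gripper":-1,"linear":[0,0,-0.6],"dr":[0,0,0]},
    {"gripper":-1,"linear":[0,0,-0.6],"dr":[0,0,0]},
    {"gripper":-1,"linear":[0,0,-0.6],"dr":[0,0,0]},
    {"gripper":-1,"linear":[0,0,0],"dr":[0,0,0]}
  ]
}}

```text
time_s: 50.82
position: [0.5686, 0.0319, 0.1045]
tool_rot: [0.001, 0.887, 0.461, 0.001]
wrist_force: [1.1, -0.5, -3.2]
grip_width: 0.678
```

Run:
```python
from m import *
state(.5689,.032,-35.2)
```

```text
t 50.83 pos [0.5686 0.0319 0.1045] jaw -35.1 toolz [ 0.002 -0.    -1.   ] F [ 1.1 -0.5 -3.2] g 0.678 q7 -1.06
cm 0.03 0.01
turn -0.002
levelfix [0.    0.002 0.   ]
```

>>> {"op": "send_rows", "data": {
  "rows": [
    {"gripper":-1,"linear":[0,0,-1],"dr":[0,0,0]},
    {"gripper":-1,"linear":[0,0,-1],"dr":[0,0,0]},
    {"gripper":-1,"linear":[0,0,-1],"dr":[0,0,0]},
    {"gripper":-1,"linear":[0,0,-1],"dr":[0,0,0]},
    {"gripper":-1,"linear":[0,0,-0.5],"dr":[0,0,0]},
    {"gripper":-1,"linear":[0,0,0],"dr":[0,0,0]}
  ]
}}

```text
time_s: 51.58
position: [0.5685, 0.0319, 0.0559]
tool_rot: [0.0, 0.887, 0.461, 0.001]
wrist_force: [0.6, -0.5, -2.9]
grip_width: 0.675
```

Run:
```python
from m import *
state(.5689,.032,-35.2)
```

```text
t 51.58 pos [0.5685 0.0319 0.0559] jaw -35.1 toolz [ 0.001 -0.    -1.   ] F [ 0.6 -0.5 -2.9] g 0.675 q7 -1.1
cm 0.04 0.01
turn -0.001
levelfix [0.    0.001 0.   ]
```

>>> {"op": "send_rows", "data": {
  "rows": [
    {"gripper":-1,"linear":[0,0,-0.3],"dr":[0,0,0]},
    {"gripper":-1,"linear":[0,0,-0.2],"dr":[0,0,0]}
  ]
}}

```text
time_s: 51.82
position: [0.569, 0.032, 0.0512]
tool_rot: [0.001, 0.887, 0.461, 0.001]
wrist_force: [-0.7, 0.4, -2.7]
grip_width: 0.676
```

>>> {"op": "send_rows", "data": {
  "rows": [
    {"gripper":-1,"linear":[0,0,-0.2],"dr":[0,0,0]},
    {"gripper":-1,"linear":[0,0,-0.2],"dr":[0,0,0]}
  ]
}}

```text
time_s: 52.08
position: [0.5691, 0.0319, 0.051]
tool_rot: [0.002, 0.888, 0.46, 0.0]
wrist_force: [-6.0, -0.9, 13.3]
grip_width: 0.675
```

Seated (13 N on the plate). Release, rise, and check.

>>> {"op": "send_rows", "data": {
  "rows": [
    {"gripper":0.6,"linear":[0,0,0],"dr":[0,0,0]},
    {"gripper":0.6,"linear":[0,0,0],"dr":[0,0,0]},
    {"gripper":0.6,"linear":[0,0,0],"dr":[0,0,0]},
    {"gripper":0.6,"linear":[0,0,1],"dr":[0,0,0]},
    {"gripper":0.6,"linear":[0,0,2],"dr":[0,0,0]},
    {"gripper":0.6,"linear":[0,0,4],"dr":[0,0,0]},
    {"gripper":0.6,"linear":[0,0,5],"dr":[0,0,0]},
    {"gripper":-1,"linear":[-2,-3,2],"dr":[0,0,0]},
    {"gripper":-1,"linear":[-3,-5,0],"dr":[0,0,0]},
    {"gripper":-1,"linear":[-3,-5,0],"dr":[0,0,0]}
  ]
}}

```text
time_s: 53.32
position: [0.4917, -0.0951, 0.2012]
tool_rot: [0.003, 0.885, 0.465, 0.006]
wrist_force: [0.0, -0.4, 0.5]
grip_width: 0.543
```

>>> {"op": "send_rows", "data": {
  "rows": [
    {"gripper":-1,"linear":[-3,-5,0],"dr":[0,0,0]},
    {"gripper":-1,"linear":[-3,-5,0],"dr":[0,0,0]},
    {"gripper":-1,"linear":[-3,-5,0],"dr":[0,0,0]},
    {"gripper":-1,"linear":[-1,-4,0],"dr":[0,0,0]},
    {"gripper":-1,"linear":[0,0,0],"dr":[0,0,0]}
  ]
}}

```text
time_s: 53.95
position: [0.3856, -0.2949, 0.2051]
tool_rot: [0.007, 0.887, 0.462, 0.007]
wrist_force: [1.3, -0.2, 0.4]
grip_width: 0.025
```

Run:
```python
from m import *
state(.362,-.309)
look(8);grab('scene','s8.png')
```

```text
t 53.95 pos [ 0.3856 -0.2949  0.2051] jaw -35.0 toolz [ 0.018 -0.005 -1.   ] F [ 1.3 -0.2  0.4] g 0.025 q7 -0.16
cm -2.36 -1.41
levelfix [0.005 0.018 0.   ]
A annulus z med 0.0802
B annulus z med 0.0803
C annulus z med 0.0805
D annulus z med 0.0803
```

View pics/t8.png

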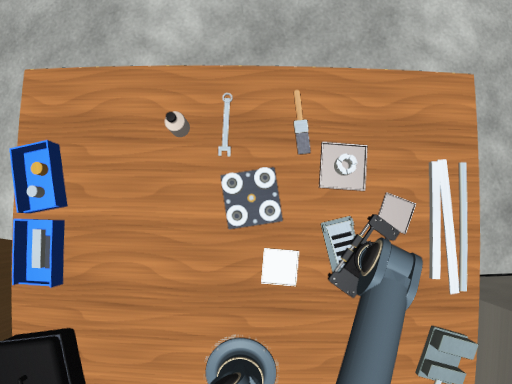

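View pics/s8.png

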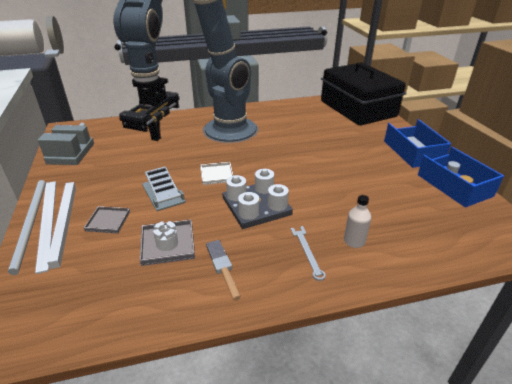

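All four blanks are seated, at (232,183), (264,178), (236,215) and (270,211) in the top view, with rims about 0.080. The slotted sleeve is in the tray at (346,164), and the bystanders have not moved. Now the second pedal press.

>>> {"op": "send_rows", "data": {
  "rows": [
    {"gripper":-1,"linear":[-2.3,-1.4,0],"dr":[0.005,0.018,0]},
    {"gripper":-1,"linear":[0,0,-3],"dr":[0,0,0]},
    {"gripper":-1,"linear":[0,0,-3],"dr":[0,0,0]},
    {"gripper":-1,"linear":[0,0,-3],"dr":[0,0,0]},
    {"gripper":-1,"linear":[0,0,-1],"dr":[0,0,0]},
    {"gripper":-1,"linear":[0,0,0],"dr":[0,0,0]},
    {"gripper":-1,"linear":[0,0,0],"dr":[0,0,0]}
  ]
}}

```text
time_s: 54.92
position: [0.3712, -0.2971, 0.1064]
tool_rot: [0.002, 0.881, 0.473, 0.003]
wrist_force: [0.8, 0.2, -0.5]
grip_width: 0.006
```

Run:
```python
from m import *
state(.362,-.309)
```

```text
t 54.92 pos [ 0.3712 -0.2971  0.1064] jaw -33.5 toolz [ 0.007 -0.    -1.   ] F [ 0.8  0.2 -0.5] g 0.006 q7 -0.21
cm -0.92 -1.19
levelfix [0.    0.007 0.   ]
```

>>> {"op": "send_rows", "data": {
  "rows": [
    {"gripper":-1,"linear":[-0.9,-1.2,0],"dr":[0,0.007,0]},
    {"gripper":-1,"linear":[0,0,0],"dr":[0,0,0]},
    {"gripper":-1,"linear":[0,0,-1],"dr":[0,0,0]},
    {"gripper":-1,"linear":[0,0,-1],"dr":[0,0,0]},
    {"gripper":-1,"linear":[0,0,0],"dr":[0,0,0]}
  ]
}}

```text
time_s: 55.55
position: [0.3621, -0.3112, 0.0869]
tool_rot: [0.002, 0.881, 0.473, 0.0]
wrist_force: [-0.0, 0.6, 0.3]
grip_width: 0.008
```

Run:
```python
from m import *
state(.362,-.309)
```

```text
t 55.55 pos [ 0.3621 -0.3112  0.0869] jaw -33.6 toolz [ 0.002 -0.003 -1.   ] F [-0.   0.6  0.3] g 0.008 q7 -0.2
cm -0.01 0.22
levelfix [0.003 0.002 0.   ]
```

>>> {"op": "send_rows", "data": {
  "rows": [
    {"gripper":-1,"linear":[0,0.2,-1],"dr":[0,0,0]},
    {"gripper":-1,"linear":[0,0,-1],"dr":[0,0,0]},
    {"gripper":-1,"linear":[0,0,-0.8],"dr":[0,0,0]},
    {"gripper":-1,"linear":[0,0,-0.7],"dr":[0,0,0]},
    {"gripper":-1,"linear":[0,0,-0.6],"dr":[0,0,0]},
    {"gripper":-1,"linear":[0,0,-0.3],"dr":[0,0,0]}
  ]
}}

```text
time_s: 56.3
position: [0.3593, -0.3099, 0.0406]
tool_rot: [0.001, 0.881, 0.472, -0.003]
wrist_force: [-2.4, 1.7, 7.9]
grip_width: 0.003
```

>>> {"op": "send_rows", "data": {
  "rows": [
    {"gripper":-1,"linear":[0,0,-0.3],"dr":[0,0,0]},
    {"gripper":-1,"linear":[0,0,-0.25],"dr":[0,0,0]},
    {"gripper":-1,"linear":[0,0,-0.25],"dr":[0,0,0]}
  ]
}}

```text
time_s: 56.68
position: [0.3594, -0.31, 0.0387]
tool_rot: [0.001, 0.882, 0.472, -0.006]
wrist_force: [-8.1, 5.4, 36.8]
grip_width: 0.007
```

At the stop. Let it up and retreat.

>>> {"op": "send_rows", "data": {
  "rows": [
    {"gripper":-1,"linear":[0,0,1],"dr":[0,0,0]},
    {"gripper":-1,"linear":[0,0,2],"dr":[0,0,0]},
    {"gripper":-1,"linear":[0,0,4],"dr":[0,0,0]},
    {"gripper":-1,"linear":[0,0,5],"dr":[0,0,0]},
    {"gripper":-1,"linear":[-1,-4,3],"dr":[0,0,0]},
    {"gripper":-1,"linear":[-1,-5,0],"dr":[0,0,0]},
    {"gripper":-1,"linear":[-1,-5,0],"dr":[0,0,0]},
    {"gripper":-1,"linear":[0,0,0],"dr":[0,0,0]},
    {"gripper":-1,"linear":[0,0,0],"dr":[0,0,0]}
  ]
}}

```text
time_s: 57.8
position: [0.3335, -0.4524, 0.1926]
tool_rot: [0.005, 0.88, 0.475, -0.003]
wrist_force: [0.5, 1.0, 0.4]
grip_width: 0.003
```

Run:
```python
from m import *
state()
look(9);grab('scene','s9.png')
P=cloud('top',np.load('t9.npz')['d']);Z=P[...,2]
m=(np.hypot(P[...,0]-.361,P[...,1]+.309)<.012);print('tread z',np.nanmedian(Z[m]))
```

```text
t 57.8 pos [ 0.3335 -0.4524  0.1926] jaw -33.3 toolz [-0.002 -0.011 -1.   ] F [0.5 1.  0.4] g 0.003 q7 0.12
levelfix [ 0.011 -0.002  0.   ]
A annulus z med 0.0803
B annulus z med 0.0805
C annulus z med 0.0809
D annulus z med 0.0809
tread z 0.05742642852697687
```

View pics/s9.png

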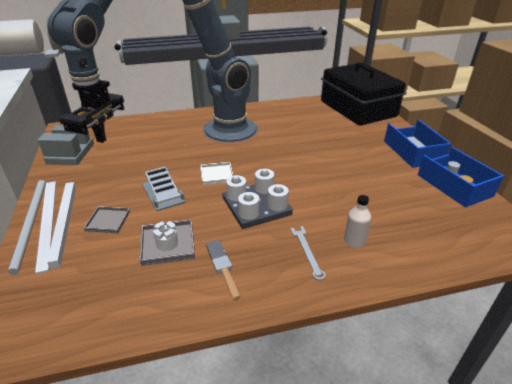

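The pedal is up again, its tread at z 0.057. All four sleeves are seated, and the gripper is clear of everything.

```bash
python3 -c "
from cell import job
print(job.hand_in())"
```

```text
the job is handed in; nothing more can be done
None
```

The changeover is done and handed in at about 58 s. I pressed the pedal to its stop and let it up, then stood the slotted sleeve in the larger grey tray. All four blanks went onto mandrels of their own, and then I pressed the pedal to its stop again and let it up.

- **Sleeves:** the last pictures put all four rims at z 0.080–0.081 m, where 0.081 m means seated on the plate.
- **Finished sleeve:** it was standing in the tray in the last pictures.
- **Pedal:** the first press reached its stop at 27 N and the second at 37 N. The tread is back up at z 0.057 m.
- **Bystanders:** the oil bottle, wrench and brush looked unmoved.
- **Blank knocked aside:** I saw none shift.

**Force spike:** while I seated the first blank, the wrist force briefly read 42 N, because I pushed the held sleeve down onto the plate. That is well below the 120 N wrist limit. It is slightly over the 40 N figure for the arm or gripper body, but the load went through the held sleeve rather than the body.

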